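# Stand the kitchen memo slate on its kickstand

## Task

The memo slate was left leaning face-in against the rice tin to dry; set it up where the cook can read it. Clear the wooden turner off the cork mat and lay it flat on the middle of the dosa tawa, unfold the slate's kickstand leg fully, to its stop, and stand the slate up on it wholly on the mat, squarely, with its face to the front of the counter (away from the wall and the robot). Leave everything else where it is.

Things in the scene. Friction and masses are not known exactly. Their poses are not given: they have to be found in the camera images.
- slate: Wooden memo slate 18 mm thick, shaped like a small chopping board, 0.28 kg: square panel 130 x 130 mm, handle 36 mm wide, 56 mm long in the same plane. It starts leaning loosely face-in on the tin, 0.90 rad from level, handle up, back and folded leg to the robot. Origin: panel's middle on the front face. x along the board (panel -65 to +65 mm, handle to +121), y across, z out of the back (back at 18 mm).
- slate_handle (a point): Middle of the slate's handle (x = 94, y = 0, z = 9 mm of the slate); axes as the slate's. It can be pinched across its 36 mm width from any side of the board or from its free end.
- slate_hinge (a point): On the hinge axis of the leg (x = 50, y = 0, z = 25 mm of the slate); the axis is parallel to the slate's y. Axes as the slate's.
- leg_foot (a point): Centre of the rounded free end (radius 6 mm) of the kickstand leg, 107 mm from the hinge axis; axes turn with the leg, x towards the hinge, y along the hinge axis. The leg is a flat wooden bar 44 mm wide, 12 mm thick, which can be pinched across its width; folded, it lies along the back from the hinge down to the lower edge, 1 mm clear of the back.
- slate_leg (a joint): Angle of the kickstand leg: 0 folded flat on the back, 0.75 rad open at its stop. Opening lifts the foot off the back and swings it towards the handle end. The hinge is stiff enough (0.05 N m) to stay where it is left; the weight of the standing slate presses it open against the stop.
- edge_left (a point): Left end of the slate's lower back edge (x = -65, y = 65, z = 18 mm of the slate), axes as the slate's. The standing slate rests on this edge and on the leg's foot, whose centre is then 88 mm behind the edge; with the leg fully open the slate's x axis leans back 0.36 rad (21 deg) from the vertical.
- edge_right (a point): Right end of the same edge (x = -65, y = -65, z = 18 mm of the slate).
- turner: Flat wooden turner 200 mm long, 60 g: handle 22 mm wide, 10 mm thick from x = -109 to +19 mm, then a blade 5 mm thick, up to 64 mm wide, to x = 91 mm; undersides level. Origin: on its underside below its balance point (in the handle); x to the blade, z up. It starts lying on the mat.
- tawa: Flat round aluminium dosa tawa (griddle), 224 mm in diameter and 6 mm thick with a black handle along its x axis reaching 244 mm from the centre and 35 mm high; 0.8 kg, loose. Origin: centre of its underside. Tawa and tin lie on opposite sides of the mat, either way round.
- mat: Rectangular cork mat, fixed to the counter, 150 mm along its x, 190 mm along its y, 5 mm thick. Origin: centre of its underside; x points to the front of the counter (about along world +x), z up.
- ghee_pot: Steel ghee pot with a hinged lid, 82 mm in diameter and 104 mm high with the lid's knob, loop handle on one side out to 61 mm from its axis. Bystander. Origin: centre of its underside.
- tumbler: Open steel tumbler, 74 mm in diameter, 92 mm high. Bystander. Origin: centre of its underside.
- pickle_jar: Pickle jar, about 76 mm in diameter, 100 mm high. Bystander. Origin: centre of its underside.
- coffee_filter: Steel coffee filter, 74 mm in diameter, 117 mm high. Bystander. Origin: centre of its underside.
- bowl: Small purple plastic bowl, 88 mm in diameter, 40 mm high. Bystander. Origin: centre of its underside.
- rice_tin: Closed steel rice tin, a box 110 mm along its x, 160 mm along its y, 88 mm high, 2.2 kg, on whose near top edge the slate leans. Origin: centre of its underside.

How it is judged:
By the outcome, as a careful person would: the job done as asked, in the order asked, and still so for the second after the job is handed in, with the robot touching nothing.
It also fails if it takes over 72 s, if anything falls off the work surface, if the arm or the gripper's body presses on something with over 40 N, if the wrist force passes 120 N, or if a joint passes its speed limit or range.

## Robot

A 7-joint arm with a two-finger parallel gripper is mounted at the origin on the work surface. World frame = base frame: x ahead of the robot, y to its left, z up, the work surface at z = 0. Lengths are in mm, angles in rad, forces in N, time in s.
With the tool pointing down it reaches from about 400 to 875 mm from the base axis. Payload 4.4 kg.
Tool frame: the origin (TCP) lies on the mounting face of the last link; the fingertips stand 173 mm ahead of it and the grasp point (between the pads) lies 155 mm ahead of it; z points along the fingers, y is the line along which they close (so a half turn about z gives the same grasp; the last joint's range is limited). The gripper opens to 85 mm and grips with 20 to 120 N. Pads are 22 mm wide; open, the fingers measure 114 mm over their backs; the gripper's body (76 mm by 85 mm) begins 54 mm behind the grasp point. The pads swing forward as they close: fully open they stand 13 mm farther back than shut.
Start: joints at [-1.341, 0.628, 0.038, 1.517, -0.027, 0.996, -0.02], TCP at [189.46, 621.788, 404.713] pointing down, gripper open.
Joint ranges: [-3.06, 3.06], [-0.37, 2.12], [-1.25, 1.32], [0.18, 2.47], [-1.1, 4.24], [0.23, 1.98], [-2.94, 2.94]. Speed limits (rad/s): [2.57, 2.57, 3.14, 3.14, 3.14, 3.14, 3.14].

## Interface

Orientations are given as [roll, pitch, yaw] about the fixed x, y, z axes, in that order (R = Rz(yaw) Ry(pitch) Rx(roll)).
In Python, from cell import * gives the robot as it stands. The module is installed in compiled form; this text tells all that it offers.
- The arm moves only by the tool jog_arm, never from a script. Its argument "steps" is a list of rows, each a list of 7 numbers: the opening, from -1 (shut) to 1 (fully open), so that 0 is half open, then the shift along the tool's x, y, z as a fraction of full scale, then the turn, a rotation vector about the tool's x, y, z as a fraction of full scale. A call has 1 to 10 rows; each row shifts and turns the commanded pose from where the row before left it, along the tool's axes as they then stand; what a row does not reach is not made up. Full scale, the value 1, is 500 mm for a shift and 2 rad for a turn. A row lasts 1/8 s, in which the tool goes at most 62.5 mm and 10.7 degrees, less where a joint would pass 70% of its speed; a pose out of reach is approached as far as the arm can. A call with a number of a shift or a turn outside -1 to 1 is refused whole. A call with a gripper value outside its range is refused whole. The fingers move at their own pace and stop on an object; the grip force is fixed at half the most. Time passes only in rows, so rows that do not move let the fingers close. It gives the time, the measured TCP pose, the force, the opening and the grip force at its end, in the units of the state.
- read_state(): the state, without advancing time (a new reading comes with each control period).
- get_image(name): name is "scene" or "side" or "wrist"; returns a dict with "pixels" (480x640x3 uint8, red, green, blue), "depth" (480x640 float32, mm along the optical axis (not along the pixel's ray), 0 where there is no reading), "vertical_fov" (degrees; the focal length in pixels is half the picture's height over the tangent of half this angle, whatever the lens; pixels are square), "cx", "cy" (the principal point, pixels), "R" (3x3) and "t" (3): a world point X has camera coordinates R X + t. Camera axes: x right, y down, z forward; pixel columns grow to the right and rows downward; lengths in mm; the calibration is good to about 2 mm. The wrist camera is an equidistant fisheye: a pixel r from the principal point sees the ray r / f radians off the axis. A picture is of the moment at which its call begins.
- finish_job(): hands the job in; it is judged then, once.
The state is a dict: "clock": time; "qpos": joint angles; "qd": joint speeds; "tau": joint torques, N m; "eef_pos": TCP position; "tool_rot": TCP orientation; "force": force on the tool from outside, world axes, zero at the start; "torque": the same for the moment, N m; "width": finger opening in mm; "gripper_force": force on a finger pad.
Only numpy, scipy, OpenCV 4.12 (cv2) and the standard library are available. Lean on these libraries where they do the work, as an engineer would, in place of code of your own. Each camera call takes 0.05 s, during which the arm holds its last target. There are 200 camera calls.

## Working session

There is one attempt and no reset: what is moved stays moved. The work goes in short steps, Python scripts to look and compute and a tool call to move; the robot and the scene stay as the last step left them, time stands still between calls to the robot, and variables do not carry over. Pictures are saved under pics/ and viewed, at most 10 in all, crops included, and the job is handed in when it is done.

Besides the shell and the picture viewer there is one more tool, called as name([rows], argument=value, ...), one row to a line, values as JSON. jog_arm: Moves the arm, as the interface text tells. Shift numbers are shares of 500 mm and turn numbers shares of 2 rad, none past 1 either way. Its arguments: {"type":"object","properties":{"steps":{"type":"array"}},"required":["steps"]}

```bash
mkdir -p pics; cat > h.py <<'E'
from cell import *
import numpy as np, cv2
from scipy.spatial.transform import Rotation as Ro
def grab(n,save=None):
    im=get_image(n)
    np.savez('%s.npz'%n,**{k:np.array(v) for k,v in im.items()})
    if save: cv2.imwrite('pics/'+save,im['pixels'][:,:,::-1])
    return im
def load(n): return np.load('%s.npz'%n)
def cloud(im):
    f=240/np.tan(np.radians(float(im['vertical_fov'])/2))
    v,u=np.mgrid[:480,:640]; d=im['depth']
    P=np.stack([(u-im['cx'])/f*d,(v-im['cy'])/f*d,d],-1)
    return (P-im['t'])@im['R']   # world
E
python3 - <<'E'
from h import *
for n in('scene','side'):
    im=grab(n,n+'0.png'); print(n,im['vertical_fov'],im['R'],im['t'])
s=read_state(); print(s)
E
```

```text
scene 52.95854289789393 [[-0.65847865  0.75257115  0.00652163]
 [ 0.51041545  0.4529337  -0.73097683]
 [-0.55306594 -0.4780039  -0.68237112]] [ 355.99526696 -180.10670945 1421.43099787]
side 51.01876436882269 [[ 0.87030153 -0.49197506 -0.02314707]
 [-0.27163028 -0.44024776 -0.85580307]
 [ 0.41084332  0.75109417 -0.51678362]] [-454.53751814  226.57382901 1100.29730795]
{'clock': 0.1, 'qpos': array([-1.34079842,  0.62922534,  0.03846668,  1.51823584, -0.02699532,
        0.99628551, -0.02005209]), 'qd': array([ 0.00105403, -0.00185404, -0.00019402, -0.00173928,  0.00063824,
        0.00112501, -0.00113205]), 'tau': array([ 3.32780655e-03, -5.64532650e+01,  1.23056933e+00, -1.93973726e+01,
        1.12635858e-02,  5.43808055e-03,  1.98812683e-05]), 'eef_pos': array([189.38220902, 621.53737641, 403.90982787]), 'tool_rot': array([-3.13995745e+00,  3.09020536e-05,  2.84572823e+00]), 'force': array([-0.61675045,  0.83634816,  0.1104385 ]), 'torque': array([ 0.01684791, -0.04343655, -0.01498085]), 'gripper_force': 0.0, 'width': 85.19860182637686}
```

View pics/scene0.png

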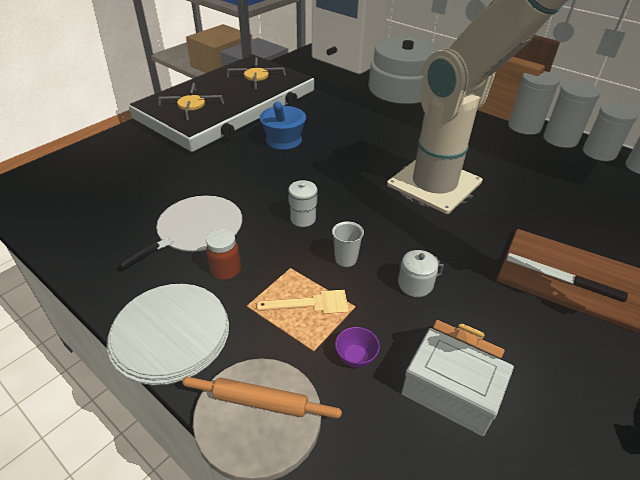

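View pics/side0.png

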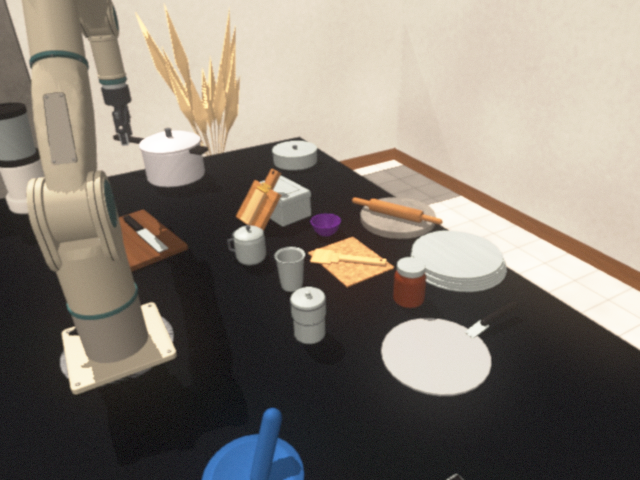

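The scene view has the mat with corners near (291,268), (355,306), (315,349) and (248,305). The turner lies on it from (257,306) to (348,300), the tawa is at (200,223), and the tin with the slate behind it is at (460,380). The side view shows the slate's back near (258,205) with its handle at (272,180), and the pot, tumbler and filter nearby.

```bash
python3 - <<'E'
from h import *
S=load('scene');D=load('side');W=cloud(S);V=cloud(D)
def c(W,u,v,r=1):
    p=W[v-r:v+r+1,u-r:u+r+1].reshape(-1,3);return np.median(p,0).round(1)
for n,u,v in [('matA',291,270),('matB',352,306),('matC',315,347),('matD',250,305),('turnEnd',259,306),('turnMid',290,304),('blade0',318,302),('bladeTip',346,301),
 ('tawahandle',125,264),('tawah2',160,244),('filter',303,185),('tumb',348,228),('pot',421,256),('jar',222,238),('bowl',357,350)]: print(n,c(W,u,v))
# tawa
m=(abs(W[...,2]-6)<6); hsv=cv2.cvtColor(S['pixels'],cv2.COLOR_RGB2HSV)
m&=(hsv[...,2]>110)&(hsv[...,1]<60); m[:, :140]=0; m[260:]=0;m[:180]=0;m[:,260:]=0
(x,y),r=cv2.minEnclosingCircle(W[m][:,:2].astype(np.float32)); print('tawa',x,y,r,m.sum(),np.median(W[m][:,2]))
# tin top
q=(abs(W[...,2]-88)<5); q[:320]=0;q[:,:400]=0;q[:,530:]=0
hs=hsv[...,1]<60
print('tin',cv2.minAreaRect(W[q&hs][:,:2].astype(np.float32)),np.median(W[q&hs][:,2]))
# mat
hsV=cv2.cvtColor(D['pixels'],cv2.COLOR_RGB2HSV)
for nm,Wc,h in(('scene',W,hsv),('side',V,hsV)):
    mm=(abs(Wc[...,2]-5)<6)&(h[...,1]>80)&(h[...,0]<25)
    n,l,st,ce=cv2.connectedComponentsWithStats(mm.astype(np.uint8))
    for i in np.argsort(-st[1:,4])[:4]+1:
        print(nm,st[i],cv2.minAreaRect(Wc[l==i][:,:2].astype(np.float32)),np.median(Wc[l==i],0))
# slate in side
sl=(hsV[...,1]>90)&(hsV[...,0]<25)&(V[...,2]>12); sl[:165]=0;sl[235:]=0;sl[:,:230]=0;sl[:,285:]=0
P=V[sl]; print('slate',len(P),P.min(0),P.max(0))
np.save('slate.npy',P)
# upscale crop
cr=cv2.resize(D['pixels'][160:300,200:400],None,fx=4,fy=4,interpolation=cv2.INTER_CUBIC)[:, :, ::-1];cv2.imwrite('pics/c1.png',cr)
E
```

```text
matA [542.4 -70.1   6.1]
matB [532.8 107.4   6.3]
matC [669.  117.8   6.1]
matD [681.5 -63.1   6.5]
turnEnd [674.7 -39.8  15.7]
turnMid [625.    6.9  15.6]
blade0 [576.9  46.1   9.7]
bladeTip [533.5  90.9  10.2]
tawahandle [ 802.8 -357.3   30.7]
tawah2 [ 699.6 -367.    18.6]
filter [ 378.7 -176.8  115.7]
tumb [398.9 -14.   77.3]
pot [387.3 178.3 100.5]
jar [ 636.9 -190.5  102.2]
bowl [618.7 186.7   5.5]
tawa 573.0305786132812 -378.091552734375 118.04454803466797 3279 7.315717564745301
tin ((573.3597412109375, 378.46673583984375), (113.15016174316406, 162.88829040527344), 9.733108520507812) 88.8192999547907
scene [ 246  268  110   87 4065] ((599.251220703125, 32.16996765136719), (166.85179138183594, 221.34515380859375), 2.8891894817352295) [616.1726274   37.2338101    5.98513766]
scene [497 278 142  54 418] ((214.93592834472656, 459.45709228515625), (9.227090835571289, 298.5929870605469), 10.967859268188477) [213.30580994 471.4305874    6.47423035]
scene [211 268  30  12  65] ((654.574951171875, -176.02032470703125), (27.862070083618164, 69.54651641845703), 48.81303787231445) [ 660.35
[... 291 characters left out ...]
055419921875, 282.5836181640625), 3.474990129470825) [604.47705821  11.30536428   5.28955954]
side [131 247  57  26 208] ((163.1650390625, 295.5247497558594), (164.59300231933594, 14.295427322387695), 11.652323722839355) [156.67051848 295.30068401   5.21821673]
side [392 294  33  15 115] ((627.810791015625, -203.8500213623047), (45.04969024658203, 78.58661651611328), 43.049468994140625) [ 616.07592027 -218.0076595     4.95633894]
side [235 179  22  46  88] ((501.97869873046875, 519.6524047851562), (342.7752685546875, 45.394920349121094), 62.636478424072266) [477.18629158 498.58872849   1.1834479 ]
slate 1434 [   5.07921136 -950.29939727   12.72121025] [564.71883351 423.82136066 751.99699363]
```

View pics/c1.png

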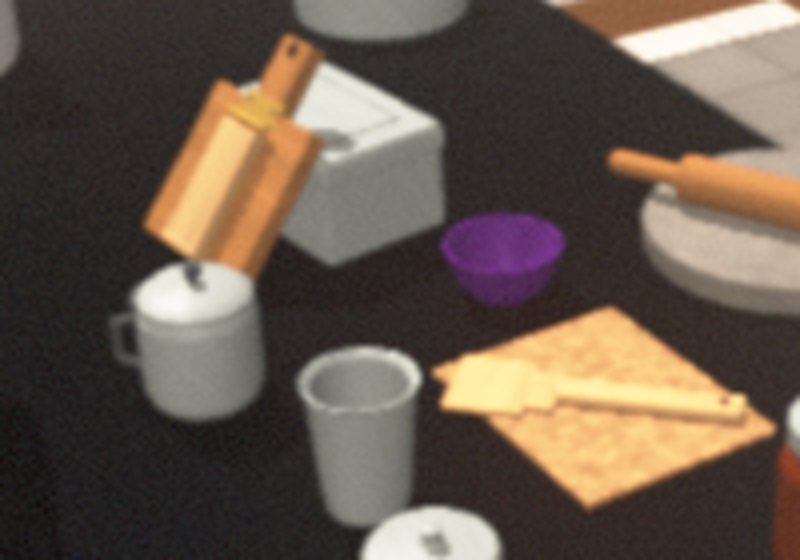

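The enlarged crop shows the slate's back with its folded leg. Crop pixels: panel corners (218,80), (322,140) and (148,228), handle end (290,35)–(324,52), hinge near (255,108). Next I'll fit the mat and slate poses.

```bash
cat >> h.py <<'E'
def proj(im,X):
    f=240/np.tan(np.radians(float(im['vertical_fov'])/2))
    c=np.asarray(X)@im['R'].T+im['t']
    return np.stack([f*c[...,0]/c[...,2]+im['cx'],f*c[...,1]/c[...,2]+im['cy']],-1)
def rt(p,R,q): return np.asarray(p)+np.asarray(q)@R.T
E
python3 - <<'E'
from h import *
from scipy.optimize import minimize,least_squares
ims=[load('scene'),load('side')];wins=[(235,370,258,360),(300,400,228,290)]
masks=[]
for im,(a,b,c,d) in zip(ims,wins):
    h=cv2.cvtColor(im['pixels'],cv2.COLOR_RGB2HSV);m=((h[...,1]>70)&(h[...,0]<25)&(h[...,2]>110)).astype(np.uint8)
    k=np.zeros_like(m);k[c:d,a:b]=m[c:d,a:b];masks.append(cv2.resize(k,None,fx=4,fy=4,interpolation=cv2.INTER_NEAREST))
def cost(p,each=False):
    o=[]
    for im,m in zip(ims,masks):
        c,s=np.cos(p[2]),np.sin(p[2]);q=np.array([[75,95,5],[75,-95,5],[-75,-95,5],[-75,95,5]])
        Q=rt([p[0],p[1],0],np.array([[c,-s,0],[s,c,0],[0,0,1]]),q)
        r=np.zeros_like(m);cv2.fillPoly(r,[np.int32((proj(im,Q)+.5)*4*16)],1,shift=4)
        o.append((r&m).sum()/(r|m).sum())
    return o if each else -sum(o)
r=minimize(cost,[606,23,.055],method='Nelder-Mead',options=dict(initial_simplex=[[606,23,.055],[612,23,.055],[606,30,.055],[606,23,.1]]))
print('mat',r.x,cost(r.x,1))
# slate
px=np.array([[218,80],[322,140],[148,228],[290,35],[324,52]])/4+[200,160]-.4
loc=np.array([[65,65,18],[65,-65,18],[-65,65,18],[121,18,18],[121,-18,18]])
def pose(p):
    R=Ro.from_euler('ZY',[p[2],-p[3]]).as_matrix()  # x axis raised by lean
    x=R[:,0];return np.array([p[0],p[1],0])+65*x,R
def f(p):
    t,R=pose(p);return np.r_[(proj(ims[1],rt(t,R,loc))-px).ravel(),(p[3]-.9)*50]
s=least_squares(f,[447,378,.17,.9]);print('slate',s.x,f(s.x).round(1))
t,R=pose(s.x);np.savez('slatepose.npz',t=t,R=R)
print(R.round(3))
for n,l in dict(handle=[94,0,9],hinge=[50,0,25],foot=[-57,0,25],bot=[-65,0,0]).items():print(n,rt(t,R,l).round(1))
P=np.load('slate.npy');L=(P-t)@R;k=(abs(L)<130).all(1)&(abs(L[:,1])>26);print(np.percentile(L[k],[2,50,98],axis=0).round(1))
# turner
W=cloud(ims[0]);h=cv2.cvtColor(ims[0]['pixels'],cv2.COLOR_RGB2HSV)
m=(W[...,2]>8.5)&(W[...,2]<25);k=np.zeros_like(m);k[280:322,246:356]=m[280:322,246:356];k&=h[...,2]>150
n,l,st,ce=cv2.connectedComponentsWithStats(k.astype(np.uint8));i=1+np.argmax(st[1:,4]);p=W[l==i][:,:2]
print(st[i],cv2.minAreaRect(p.astype(np.float32)))
E
```

```text
mat [6.07282006e+02 2.17266810e+01 5.17386353e-02] [np.float64(0.959051895942391), np.float64(0.839675448056283)]
slate [4.53374225e+02 3.39590180e+02 1.88379531e-01 8.90094711e-01] [ 1.3  0.7 -0.2 -1.  -0.   0.8  0.3  0.2 -1.3 -0.6 -0.5]
[[ 0.618 -0.187 -0.763]
 [ 0.118  0.982 -0.146]
 [ 0.777  0.     0.629]]
handle [544.8 357.  129.2]
hinge [505.4 349.5 105.1]
foot [439.2 336.9  22. ]
bot [453.4 339.6   0. ]
[[-54.7 -59.7   6.1]
 [  5.8 -35.   18.1]
 [ 62.9  70.2  29.1]]
[ 257  289   92   24 1165] ((594.2163696289062, 16.253494262695312), (69.36979675292969, 201.6937713623047), 38.3818244934082)
```

```bash
cat >> h.py <<'E'
def plan(gp,z,y,back=0,depth=155,n=None):
    """rows to bring the grasp point (depth ahead of TCP) to gp-back*z, tool z and y axes given; prints equal-step rows"""
    z=np.array(z,float);z/=np.linalg.norm(z);y=np.array(y,float);y-=z*(y@z);y/=np.linalg.norm(y)
    R1=np.stack([np.cross(y,z),y,z],1);s=read_state();p0=s['eef_pos'];R0=Ro.from_euler('xyz',s['tool_rot']).as_matrix()
    p1=np.array(gp)-(depth+back)*z
    rv=Ro.from_matrix(R0.T@R1).as_rotvec()
    N=n or int(max(np.ceil(np.linalg.norm(p1-p0)/58),np.ceil(np.linalg.norm(rv)/.17),1))
    dR=Ro.from_rotvec(rv/N)
    print('TCP target',p1.round(1),'N',N,'dist',np.linalg.norm(p1-p0).round(1))
    Rc=Ro.from_matrix(R0)
    for k in range(N):
        d=Rc.inv().apply((p1-p0)/N)/500;print(d.round(4),(rv/N/2).round(4));Rc=Rc*dR
        if np.linalg.norm(rv)<.002:break
E
python3 - <<'E'
from h import *
S=load('scene');W=cloud(S);k=np.zeros((480,640),bool);k[285:325,246:330]=1
k&=(W[...,2]>12.5)&(W[...,2]<22);p=W[k][:,:2];c=np.median(p,0);p=p[np.linalg.norm(p-c,axis=1)<75]
u,s,v=np.linalg.svd(p-p.mean(0));d=v[0]*(-np.sign(v[0][0]));t=(p-p.mean(0))@d
print(p.mean(0),d,np.degrees(np.arctan2(d[1],d[0])),np.percentile(t,[1,99]))
e=p.mean(0)+d*np.percentile(t,.5);print('end',e,'origin',e+109*d)
o=e+109*d
plan([o[0],o[1],130],[0,0,-1],[d[1],-d[0],0])
E
```

```text
[628.74433729  -1.30176531] [-0.72460031  0.68916934] 136.4356088540395 [-64.77973657  69.38232305]
end [675.74757788 -46.00667618] origin [596.76614361  29.11278229]
TCP target [596.8  29.1 285. ] N 13 dist 728.7
[-0.0865 -0.0689  0.0184] [-0.0001  0.      0.0179]
[-0.0889 -0.0657  0.0184] [-0.0001  0.      0.0179]
[-0.0912 -0.0625  0.0184] [-0.0001  0.      0.0179]
[-0.0934 -0.0592  0.0184] [-0.0001  0.      0.0179]
[-0.0955 -0.0559  0.0184] [-0.0001  0.      0.0179]
[-0.0974 -0.0524  0.0184] [-0.0001  0.      0.0179]
[-0.0992 -0.0489  0.0183] [-0.0001  0.      0.0179]
[-0.1009 -0.0453  0.0183] [-0.0001  0.      0.0179]
[-0.1024 -0.0417  0.0183] [-0.0001  0.      0.0179]
[-0.1039 -0.038   0.0183] [-0.0001  0.      0.0179]
[-0.1052 -0.0343  0.0183] [-0.0001  0.      0.0179]
[-0.1063 -0.0305  0.0183] [-0.0001  0.      0.0179]
[-0.1073 -0.0267  0.0183] [-0.0001  0.      0.0179]
```

jog_arm([
  [0, -0.087, -0.069, 0.018, 0, 0, 0.018],
  [0, -0.089, -0.066, 0.018, 0, 0, 0.018],
  [0, -0.091, -0.062, 0.018, 0, 0, 0.018],
  [0, -0.093, -0.059, 0.018, 0, 0, 0.018],
  [0, -0.095, -0.056, 0.018, 0, 0, 0.018],
  [0, -0.097, -0.052, 0.018, 0, 0, 0.018],
  [0, -0.099, -0.049, 0.018, 0, 0, 0.018],
  [0, -0.101, -0.045, 0.018, 0, 0, 0.018],
  [0, -0.102, -0.042, 0.018, 0, 0, 0.018],
  [0, -0.104, -0.038, 0.018, 0, 0, 0.018],
])

```text
clock: 1.35
eef_pos: [502.6, 164.9, 314.2]
tool_rot: [-3.141, -0.0, 2.485]
force: [0.8, 0.4, -0.4]
width: 42.9
gripper_force: 0.0
```

jog_arm([
  [0, -0.105, -0.034, 0.018, 0, 0, 0.018],
  [0, -0.106, -0.03, 0.018, 0, 0, 0.018],
  [0, -0.107, -0.027, 0.018, 0, 0, 0.018],
  [0, 0, 0, 0, 0, 0, 0],
  [0, 0, 0, 0, 0, 0, 0],
])

```text
clock: 1.98
eef_pos: [594.9, 30.2, 287.2]
tool_rot: [-3.141, -0.002, 2.378]
force: [0.7, 1.1, -0.1]
width: 42.6
gripper_force: 0.0
```

```bash
python3 - <<'E'
from h import *
s=read_state();print(s['clock'],s['eef_pos'],s['tool_rot'],s['qpos'].round(2),s['width'])
im=grab('wrist','w1.png');print(im['vertical_fov'],im['cx'],im['cy'])
E
```

```text
1.975 [594.88669467  30.24396791 287.15787653] [-3.14096972e+00 -1.66667081e-03  2.37770141e+00] [-0.16  0.7   0.09  1.78 -0.1   0.67  0.8 ] 42.61925309897394
65.70646984690485 324.0129619572753 235.50750920056063
```

View pics/w1.png

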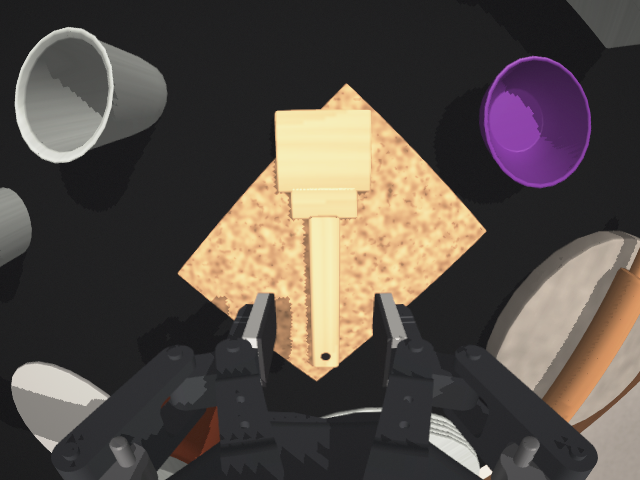

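The wrist view shows the turner's handle centred between the pads: handle x≈325, pads at 258 and 390, aligned with the tool. I'll descend, grip and lift.

jog_arm([
  [-0.1, 0, 0, 0.1, 0, 0, 0],
  [-0.1, 0, 0, 0.08, 0, 0, 0],
  [-0.1, 0, 0, 0.03, 0, 0, 0],
  [-0.1, 0, 0, 0, 0, 0, 0],
  [-1, 0, 0, 0, 0, 0, 0],
  [-1, 0, 0, 0, 0, 0, 0],
  [-1, 0, 0, 0, 0, 0, 0],
  [-1, 0, 0, 0, 0, 0, 0],
])

```text
clock: 3.02
eef_pos: [596.0, 30.2, 184.4]
tool_rot: [3.139, 0.001, 2.378]
force: [-1.4, 0.2, 6.9]
width: 19.5
gripper_force: 59.4
```

jog_arm([
  [-1, 0, 0, -0.1, 0, 0, 0],
  [-1, 0, 0, -0.1, 0, 0, 0],
  [-1, 0, 0, -0.1, 0, 0, 0],
  [-1, 0, 0, 0, 0, 0, 0],
])

```text
clock: 3.52
eef_pos: [596.9, 29.7, 337.6]
tool_rot: [3.134, 0.006, 2.377]
force: [0.4, 0.6, -1.1]
width: 19.1
gripper_force: 58.9
```

```bash
python3 - <<'E'
from h import *
d=np.array([-.7246,.6892,0])
# keep the tool orientation; turner middle = origin -9 along x; grasp approx at origin
s=read_state();print(s['eef_pos'],s['width'])
y=Ro.from_euler('xyz',s['tool_rot']).as_matrix()[:,1]
plan([573-.7246*4,-378+.6892*4,160],[0,0,-1],y)
E
```

```text
[596.85766088  29.71813134 337.5718478 ] 19.06161565892383
TCP target [ 570.1 -375.2  315. ] N 8 dist 406.5
[-0.0652 -0.0778  0.0055] [ 0.0005  0.0004 -0.    ]
[-0.0652 -0.0778  0.0055] [ 0.0005  0.0004 -0.    ]
[-0.0652 -0.0778  0.0055] [ 0.0005  0.0004 -0.    ]
[-0.0652 -0.0777  0.0056] [ 0.0005  0.0004 -0.    ]
[-0.0652 -0.0777  0.0056] [ 0.0005  0.0004 -0.    ]
[-0.0652 -0.0777  0.0056] [ 0.0005  0.0004 -0.    ]
[-0.0652 -0.0777  0.0056] [ 0.0005  0.0004 -0.    ]
[-0.0652 -0.0777  0.0056] [ 0.0005  0.0004 -0.    ]
```

jog_arm([
  [-1, -0.065, -0.078, 0.005, 0, 0, 0],
  [-1, -0.065, -0.078, 0.005, 0, 0, 0],
  [-1, -0.065, -0.078, 0.005, 0, 0, 0],
  [-1, -0.065, -0.078, 0.005, 0, 0, 0],
  [-1, -0.065, -0.078, 0.005, 0, 0, 0],
  [-1, -0.065, -0.078, 0.005, 0, 0, 0],
  [-1, -0.065, -0.078, 0.005, 0, 0, 0],
  [-1, -0.065, -0.078, 0.005, 0, 0, 0],
  [-1, 0, 0, 0, 0, 0, 0],
  [-1, 0, 0, 0, 0, 0, 0],
])

```text
clock: 4.78
eef_pos: [567.0, -374.6, 311.5]
tool_rot: [3.141, -0.003, 2.378]
force: [-0.1, 0.8, -0.6]
width: 19.4
gripper_force: 58.9
```

```bash
python3 - <<'E'
from h import *
s=read_state();print(s['clock'],s['eef_pos'],s['tool_rot'],s['qpos'].round(2),s['width'])
im=grab('wrist','w2.png')
E
```

```text
4.775 [ 567.00451402 -374.55752013  311.5442353 ] [ 3.14092780e+00 -2.50415187e-03  2.37753698e+00] [ 0.51  0.77  0.06  1.51 -0.06  0.86  1.4 ] 19.368615074405255
```

View pics/w2.png

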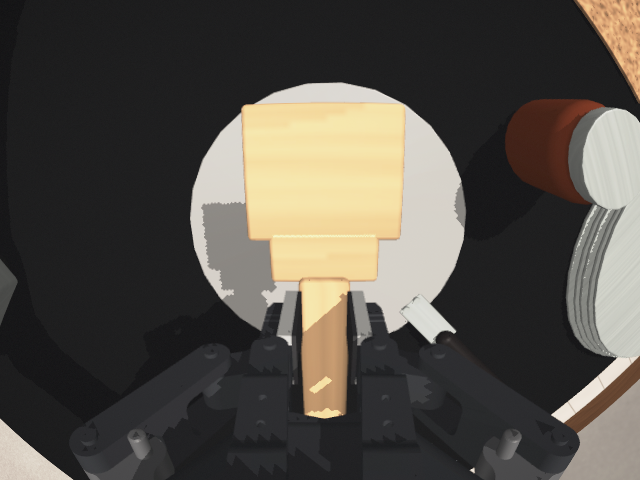

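The turner is held level above the tawa. The tawa's rim is at (190,213), (466,213) and (328,83). I'll check its centre with those points.

```bash
cat >> h.py <<'E'
def wray(im,u,v,z):
    f=240/np.tan(np.radians(float(im['vertical_fov'])/2));dx,dy=u-im['cx'],v-im['cy'];r=np.hypot(dx,dy);a=r/f
    d=np.array([np.sin(a)*dx/r,np.sin(a)*dy/r,np.cos(a)])@im['R'];o=-im['R'].T@im['t'];return o+d*(z-o[2])/d[2]
E
python3 - <<'E'
from h import *
from scipy.optimize import least_squares
im=load('wrist');P=np.array([wray(im,u,v,6)[:2] for u,v in [(190,213),(466,213),(328,83),(222,130),(436,130)]])
r=least_squares(lambda p:np.linalg.norm(P-p,axis=1)-112,[573,-378]);print(r.x,r.fun.round(1))
b=np.array([wray(im,u,v,132)[:2] for u,v in[(243,104),(404,104),(325,416)]]);print(b)
m=((b[0]+b[1])/2+b[2])/2;print('turner mid',m)
E
```

```text
[ 572.87695618 -375.48716385] [-0.3 -0.8 -0.5  0.2  0.8]
[[ 481.00728853 -337.16891184]
 [ 525.22102919 -290.95126937]
 [ 620.00572574 -424.74417094]]
turner mid [ 561.5599423  -369.40213077]
```

jog_arm([
  [-1, 0.008, 0.008, 0.08, 0, 0, 0],
  [-1, 0, 0, 0.08, 0, 0, 0],
  [-1, 0, 0, 0.07, 0, 0, 0],
  [-1, 0, 0, 0.015, 0, 0, 0],
  [-1, 0, 0, 0.005, 0, 0, 0],
  [-1, 0, 0, 0, 0, 0, 0],
  [-0.3, 0, 0, 0, 0, 0, 0],
  [-0.2, 0, 0, 0, 0, 0, 0],
  [-0.1, 0, 0, 0, 0, 0, 0],
])

```text
clock: 5.95
eef_pos: [567.3, -369.8, 188.2]
tool_rot: [3.141, 0.001, 2.378]
force: [0.3, 0.7, -1.1]
width: 38.5
gripper_force: 0.0
```

jog_arm([
  [-0.1, 0, 0, -0.05, 0, 0, 0],
  [-0.1, 0, 0, -0.11, 0, 0, 0],
  [-0.1, 0, 0, -0.11, 0, 0, 0],
  [-0.1, 0, 0, 0, 0, 0, 0],
])

```text
clock: 6.45
eef_pos: [568.7, -370.8, 328.4]
tool_rot: [3.139, 0.01, 2.378]
force: [0.8, 0.1, -0.4]
width: 38.4
gripper_force: 0.0
```

```bash
python3 - <<'E'
from h import *
s=read_state();print(s['clock'],s['eef_pos'],s['qpos'].round(2))
im=grab('wrist','w3.png')
# slate grasp view: next position high over robot side of the slate, tool tilted 0.65
d=np.load('slatepose.npz');t,R=d['t'],d['R']
a=.65;x=R[:,0];hz=np.array([x[0],x[1],0]);hz/=np.linalg.norm(hz)
z=np.sin(a)*hz-np.cos(a)*np.array([0,0,1])
g=rt(t,R,[-40,0,25]);print('g',g)
plan(g,[0,0,-1],R[:,1],back=220)
plan(g,z,R[:,1],back=80)
E
```

```text
6.45 [ 568.68737715 -370.82108862  328.38771136] [ 0.5   0.75  0.07  1.51 -0.06  0.88  1.39]
g [449.74476694 338.89826071  35.16174457]
TCP target [449.7 338.9 410.2] N 13 dist 723.7
[ 0.0885  0.0662 -0.0134] [-0.0001  0.0002 -0.0366]
[ 0.0834  0.0725 -0.0134] [-0.0001  0.0002 -0.0366]
[ 0.0779  0.0784 -0.0133] [-0.0001  0.0002 -0.0366]
[ 0.0719  0.0839 -0.0133] [-0.0001  0.0002 -0.0366]
[ 0.0656  0.089  -0.0132] [-0.0001  0.0002 -0.0366]
[ 0.0589  0.0935 -0.0132] [-0.0001  0.0002 -0.0366]
[ 0.0519  0.0976 -0.0132] [-0.0001  0.0002 -0.0366]
[ 0.0447  0.1011 -0.0132] [-0.0001  0.0002 -0.0366]
[ 0.0371  0.1041 -0.0131] [-0.0001  0.0002 -0.0366]
[ 0.0294  0.1066 -0.0131] [-0.0001  0.0002 -0.0366]
[ 0.0215  0.1085 -0.0131] [-0.0001  0.0002 -0.0366]
[ 0.0136  0.1097 -0.0131] [-0.0001  0.0002 -0.0366]
[ 0.0055  0.1104 -0.013 ] [-0.0001  0.0002 -0.0366]
TCP target [310.  312.3 222.2] N 13 dist 736.7
[0.1013 0.0484 0.0154] [-0.0119 -0.0229 -0.0353]
[0.0983 0.0551 0.0121] [-0.0119 -0.0229 -0.0353]
[0.0947 0.0616 0.0091] [-0.0119 -0.0229 -0.0353]
[0.0905 0.068  0.0064] [-0.0119 -0.0229 -0.0353]
[0.0857 0.0741 0.0041] [-0.0119 -0.0229 -0.0353]
[0.0804 0.0799 0.0021] [-0.0119 -0.0229 -0.0353]
[0.0746 0.0853 0.0005] [-0.0119 -0.0229 -0.0353]
[ 0.0684  0.0903 -0.0007] [-0.0119 -0.0229 -0.0353]
[ 0.0618  0.095  -0.0014] [-0.0119 -0.0229 -0.0353]
[ 0.0549  0.0991 -0.0018] [-0.0119 -0.0229 -0.0353]
[ 0.0477  0.1028 -0.0017] [-0.0119 -0.0229 -0.0353]
[ 0.0403  0.1059 -0.0012] [-0.0119 -0.0229 -0.0353]
[ 0.0327  0.1085 -0.0003] [-0.0119 -0.0229 -0.0353]
```

View pics/w3.png

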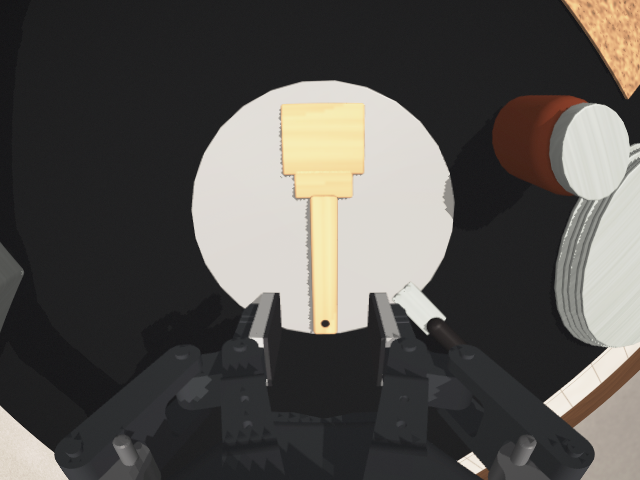

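The turner lies on the tawa: blade tip at (322,104), handle end at (324,333), rim at (323,80). I'll work out how far off centre it is.

```bash
python3 - <<'E'
from h import *
from scipy.optimize import least_squares
im=load('wrist');P=np.array([wray(im,u,v,6)[:2] for u,v in [(192,206),(454,206),(323,80),(412,116),(245,107)]])
r=least_squares(lambda p:np.linalg.norm(P-p,axis=1)-112,[573,-378]);print('tawa',r.x,r.fun.round(1))
a=wray(im,322,104,11)[:2];b=wray(im,324,333,16)[:2];print(a,b,np.linalg.norm(a-b));m=(a+b)/2;d=(a-b)/np.linalg.norm(a-b)
print('mid',m,'origin',m+9*d,'rel tawa mid (along,across)',(m-r.x)@d,(m-r.x)@[d[1],-d[0]])
E
```

```text
tawa [ 573.24892198 -376.27700488] [-1.  -0.9  1.2 -0.7 -0.6]
[ 504.64120456 -311.48229601] [ 647.44738805 -445.92098275] 196.13099330697804
mid [ 576.04429631 -378.70163938] origin [ 569.49124913 -372.53255738] rel tawa mid (along,across) -3.6973320942661854 0.15068324148746118
```

jog_arm([
  [0, 0.088, 0.066, -0.013, 0, 0, -0.036],
  [0, 0.083, 0.072, -0.013, 0, 0, -0.037],
  [0, 0.078, 0.078, -0.013, 0, 0, -0.036],
  [0, 0.072, 0.084, -0.013, 0, 0, -0.037],
  [0, 0.066, 0.089, -0.013, 0, 0, -0.036],
  [0, 0.059, 0.094, -0.013, 0, 0, -0.037],
  [0, 0.052, 0.098, -0.013, 0, 0, -0.036],
  [0, 0.045, 0.101, -0.013, 0, 0, -0.037],
  [0, 0.037, 0.104, -0.013, 0, 0, -0.036],
  [0, 0.029, 0.107, -0.013, 0, 0, -0.037],
])

```text
clock: 7.75
eef_pos: [476.5, 177.2, 386.7]
tool_rot: [-3.141, -0.002, 3.11]
force: [0.2, 0.3, -0.2]
width: 42.4
gripper_force: 0.0
```

jog_arm([
  [0.7, 0.022, 0.108, -0.013, 0, 0, -0.036],
  [0.7, 0.014, 0.11, -0.013, 0, 0, -0.037],
  [0.7, 0.006, 0.11, -0.013, 0, 0, -0.036],
  [0.7, 0.1, 0, 0, 0, 0, 0],
  [0.7, 0.06, 0, 0, 0, -0.05, 0],
  [0.7, 0, 0, 0, 0, -0.05, 0],
  [0.7, 0, 0, 0, 0, 0, 0],
])

```text
clock: 8.62
eef_pos: [370.1, 324.2, 406.4]
tool_rot: [-3.14, 0.198, -2.955]
force: [0.9, 0.1, -0.2]
width: 72.7
gripper_force: 0.0
```

```bash
python3 - <<'E'
from h import *
s=read_state();print(s['clock'],s['eef_pos'],s['tool_rot'],s['qpos'].round(2),s['width'])
im=grab('wrist','w4.png')
E
```

```text
8.625 [370.10580313 324.24797353 406.37982062] [-3.13984373  0.19751658 -2.9549839 ] [-0.74  0.37 -0.11  2.02  0.28  0.62  0.7 ] 72.66497919947123
```

View pics/w4.png

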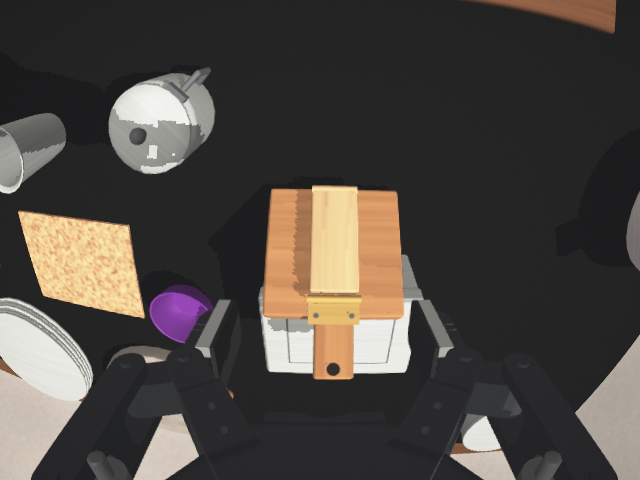

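The wrist view shows the slate's back clearly. Panel corners are at (271,189), (397,192), (403,319) and (264,316). The leg's foot end runs (312,187)–(357,188) and the handle end (315,378)–(353,378). I'll refit the slate's pose from these.

```bash
cat >> h.py <<'E'
def fish(im,X):
    f=240/np.tan(np.radians(float(im['vertical_fov'])/2));c=np.asarray(X)@im['R'].T+im['t']
    r=np.hypot(c[...,0],c[...,1]);a=np.arctan2(r,c[...,2])
    return np.stack([im['cx']+f*a*c[...,0]/r,im['cy']+f*a*c[...,1]/r],-1)
def spose(p):
    R=Ro.from_euler('ZY',[p[2],-p[3]]).as_matrix();return np.array([p[0],p[1],0])+65*R[:,0],R
E
python3 - <<'E'
from h import *
from scipy.optimize import least_squares
im=load('wrist')
px=np.array([[271,189],[397,192],[403,319],[264,316],[312,186],[358,187],[314,379],[353,379]])
loc=np.array([[-65,-65,18],[-65,65,18],[65,65,18],[65,-65,18],[-60,-22,31],[-60,22,31],[121,-18,18],[121,18,18]])
f=lambda p:np.r_[(fish(im,rt(*spose(p),loc))-px).ravel(),(p[3]-.9)*50]
s=least_squares(f,[453,340,.188,.9],loss='soft_l1');print(s.x,f(s.x).round(1))
t,R=spose(s.x);np.savez('slatepose.npz',t=t,R=R)
for n,l in dict(handle=[94,0,9],hinge=[50,0,25],foot=[-57,0,25],bot=[-65,0,0]).items():print(n,rt(t,R,l).round(1))
hz=R[:,0]*[1,1,0];hz/=np.linalg.norm(hz)
for a in(.65,):
    z=np.sin(a)*hz-np.cos(a)*np.array([0,0,1]);g=rt(t,R,[-42,0,25])
    plan(g,z,R[:,1],back=60,n=8)
E
```

```text
[4.51113213e+02 3.49401116e+02 1.67375497e-01 8.74948578e-01] [-0.3 -1.3  0.8 -1.5  1.5 -0.8 -1.9  0.3  0.6  0.7 -0.4  0.7 -1.4  0.9
  0.5  1.2 -1.3]
handle [544.8 365.2 127.8]
hinge [504.9 358.5 104.3]
foot [437.3 347.1  22.2]
bot [451.1 349.4   0. ]
TCP target [318.4 327.  204.8] N 8 dist 208.4
[0.0224 0.0031 0.0469] [ 0.0004 -0.0283  0.0011]
[0.025  0.0031 0.0456] [ 0.0004 -0.0283  0.0011]
[0.0276 0.0031 0.0441] [ 0.0004 -0.0283  0.0011]
[0.03   0.0031 0.0425] [ 0.0004 -0.0283  0.0011]
[0.0324 0.003  0.0407] [ 0.0004 -0.0283  0.0011]
[0.0346 0.003  0.0388] [ 0.0004 -0.0283  0.0011]
[0.0368 0.0029 0.0368] [ 0.0004 -0.0283  0.0011]
[0.0388 0.0029 0.0346] [ 0.0004 -0.0283  0.0011]
```

jog_arm([
  [0.6, 0.022, 0.003, 0.047, 0, -0.028, 0.001],
  [0.6, 0.025, 0.003, 0.046, 0, -0.028, 0.001],
  [0.6, 0.028, 0.003, 0.044, 0, -0.028, 0.001],
  [0.6, 0.03, 0.003, 0.042, 0, -0.028, 0.001],
  [0.6, 0.032, 0.003, 0.041, 0, -0.028, 0.001],
  [0.6, 0.035, 0.003, 0.039, 0, -0.028, 0.001],
  [0.6, 0.037, 0.003, 0.037, 0, -0.028, 0.001],
  [0.6, 0.039, 0.003, 0.035, 0, -0.029, 0.001],
  [0.6, 0, 0, 0, 0, 0, 0],
  [0.6, 0, 0, 0, 0, 0, 0],
])

```text
clock: 9.93
eef_pos: [335.9, 316.5, 267.7]
tool_rot: [-3.086, 0.52, -2.965]
force: [-0.9, 0.9, 0.2]
width: 68.1
gripper_force: 0.0
```

```bash
python3 - <<'E'
from h import *
s=read_state();print(s['clock'],s['eef_pos'],s['tool_rot'],s['qpos'].round(2),s['width'],s['force'])
im=grab('wrist','w5.png')
d=np.load('slatepose.npz');t,R=d['t'],d['R']
Rt=Ro.from_euler('xyz',s['tool_rot']).as_matrix()
for dep in (155,163,173): print(dep,((s['eef_pos']+Rt[:,2]*dep)-t)@R)
print('tool axes in slate',(R.T@Rt).round(3))
E
```

```text
9.925 [335.8824942  316.45360752 267.71943548] [-3.08612784  0.5198469  -2.96472278] [-1.02  0.61  0.08  2.33  1.94  0.38 -1.13] 68.14064327844558 [-0.86169649  0.91735726  0.17874813]
155 [ 10.36575834 -21.15256561 117.86933663]
163 [  7.59113451 -21.55836477 110.37688778]
173 [  4.12285473 -22.06561371 101.01132673]
tool axes in slate [[-0.938 -0.025 -0.347]
 [-0.008  0.999 -0.051]
 [ 0.348 -0.045 -0.937]]
```

View pics/w5.png

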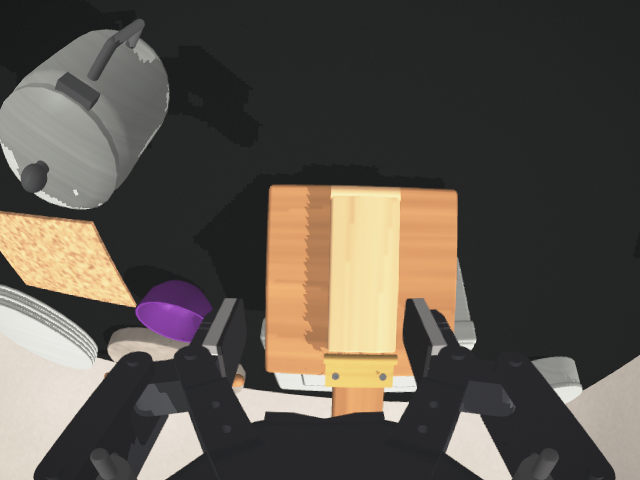

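The tilted reach sent the wrist towards a singularity, with q5 swinging over and q4 and q6 near their limits. I'll back off to a near-vertical tool and grip the leg that way. The 22 mm pads still overlap the leg.

```bash
cat >> h.py <<'E'
def tz(R,a):
    "tool z tilted forward (slate heading) by a from straight down"
    hz=R[:,0]*[1,1,0];hz=hz/np.linalg.norm(hz);return np.sin(a)*hz-np.cos(a)*np.array([0,0,1])
E
python3 - <<'E'
from h import *
d=np.load('slatepose.npz');t,R=d['t'],d['R']
plan(rt(t,R,[-38,0,38]),tz(R,-.25),R[:,1],back=110)
E
```

```text
TCP target [504.1 358.3 301.8] N 5 dist 176.5
[-0.0667  0.0059  0.0224] [-0.0051  0.0771 -0.0012]
[-0.0694  0.0056  0.0119] [-0.0051  0.0771 -0.0012]
[-0.0704  0.0053  0.0012] [-0.0051  0.0771 -0.0012]
[-0.0698  0.0052 -0.0096] [-0.0051  0.0771 -0.0012]
[-0.0675  0.0052 -0.0201] [-0.0051  0.0771 -0.0012]
```

jog_arm([
  [0.6, -0.067, 0.006, 0.0, -0.005, 0.077, 0],
  [0.6, -0.069, 0.006, 0.0, -0.005, 0.077, 0],
  [0.6, -0.07, 0.005, 0.0, -0.005, 0.077, 0],
  [0.6, -0.07, 0.005, -0.01, -0.005, 0.077, 0],
  [0.6, -0.068, 0.005, 0, -0.005, 0.077, 0],
  [0.6, 0, 0, 0, 0, 0, 0],
  [0.6, 0, 0, 0, 0, 0, 0],
])

```text
clock: 10.85
eef_pos: [412.9, 324.3, 295.4]
tool_rot: [-3.026, 0.209, -3.004]
force: [-0.1, 0.3, -0.3]
width: 68.5
gripper_force: 0.0
```

```bash
python3 - <<'E'
from h import *
s=read_state();print(s['clock'],s['eef_pos'],s['tool_rot'],s['qpos'].round(2),s['width'],s['force'])
d=np.load('slatepose.npz');t,R=d['t'],d['R']
plan(rt(t,R,[-38,0,38]),tz(R,0),R[:,1],back=30)
E
```

```text
10.85 [412.85196401 324.26372612 295.42304173] [-3.02594847  0.20942647 -3.00352259] [-0.61  0.61 -0.26  2.02  0.74  0.57  0.23] 68.48438188022152 [-0.1455797   0.33429303 -0.26484247]
TCP target [439.4 347.4 230.1] N 2 dist 74.2
[-0.0153  0.0272  0.0674] [-0.0296  0.0519 -0.0103]
[-0.0228  0.0229  0.0669] [-0.0296  0.0519 -0.0103]
```

```bash
python3 - <<'E'
from h import *
d=np.load('slatepose.npz');t,R=d['t'],d['R']
plan(rt(t,R,[-38,0,38]),tz(R,-.05),R[:,1],back=35,n=5)
E
```

```text
TCP target [448.8 349.  234.8] N 5 dist 74.7
[-0.0102  0.0109  0.0259] [-0.0117  0.0257 -0.0044]
[-0.0116  0.0102  0.0255] [-0.0117  0.0257 -0.0044]
[-0.013   0.0095  0.0251] [-0.0117  0.0257 -0.0044]
[-0.0144  0.0088  0.0246] [-0.0117  0.0257 -0.0044]
[-0.0157  0.0081  0.0241] [-0.0117  0.0257 -0.0044]
```

jog_arm([
  [0.6, -0.01, 0.011, 0.026, -0.012, 0.026, -0.004],
  [0.6, -0.012, 0.01, 0.026, -0.012, 0.026, -0.004],
  [0.6, -0.013, 0.01, 0.025, -0.012, 0.026, -0.004],
  [0.6, -0.014, 0.009, 0.025, -0.012, 0.026, -0.004],
  [0.6, -0.016, 0.008, 0.024, -0.012, 0.026, -0.004],
  [0.6, 0, 0, 0, 0, 0, 0],
  [0.6, 0, 0, 0, 0, 0, 0],
])

```text
clock: 11.72
eef_pos: [447.7, 350.5, 234.5]
tool_rot: [3.14, -0.053, -2.975]
force: [0.6, 0.1, 0.4]
width: 68.3
gripper_force: 0.0
```

```bash
python3 - <<'E'
from h import *
s=read_state();print(s['clock'],s['eef_pos'],s['tool_rot'],s['qpos'].round(2),s['width'],s['force'])
d=np.load('slatepose.npz');t,R=d['t'],d['R']
plan(rt(t,R,[-38,0,38]),tz(R,-.05),R[:,1],n=4)
im=grab('wrist','w6.png')
E
```

```text
11.725 [447.68793838 350.52847067 234.52707095] [ 3.13965966 -0.05292392 -2.97500494] [-0.4   0.81 -0.49  1.85  0.53  0.66  0.54] 68.32935761255635 [0.55869408 0.12483581 0.41929864]
TCP target [447.1 348.7 199.9] N 4 dist 34.7
[-0.0005 -0.0009  0.0173] [ 0.0002 -0.0004 -0.0001]
[-0.0004 -0.0009  0.0173] [ 0.0002 -0.0004 -0.0001]
[-0.0004 -0.0009  0.0173] [ 0.0002 -0.0004 -0.0001]
[-0.0004 -0.0008  0.0173] [ 0.0002 -0.0004 -0.0001]
```

View pics/w6.png

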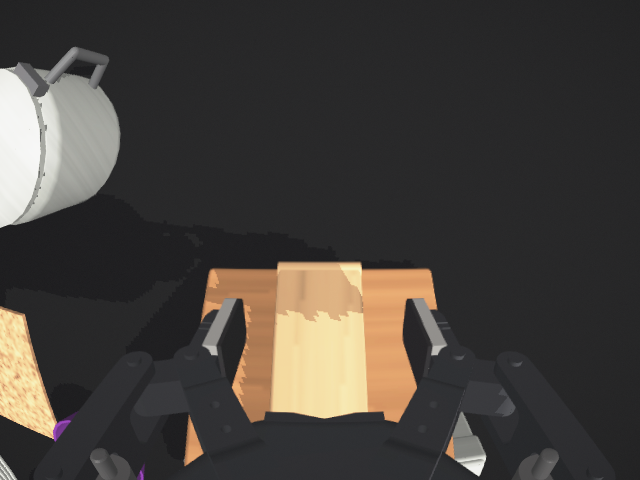

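The leg's foot end, x 278–362, sits centred between the pads at 240 and 405. I'll descend and pinch it.

jog_arm([
  [0.5, 0, -0.001, 0.017, 0, 0, 0],
  [0.5, 0, -0.001, 0.017, 0, 0, 0],
  [0.5, 0, -0.001, 0.017, 0, 0, 0],
  [0.5, 0, 0, 0.017, 0, 0, 0],
  [0.5, 0, 0, 0, 0, 0, 0],
  [0.3, 0, 0, 0, 0, 0, 0],
  [0.15, 0, 0, 0, 0, 0, 0],
  [-1, 0, 0, 0, 0, 0, 0],
  [-1, 0, 0, 0, 0, 0, 0],
  [-1, 0, 0, 0, 0, 0, 0],
])

```text
clock: 13.02
eef_pos: [447.9, 348.5, 201.2]
tool_rot: [3.137, -0.053, -2.978]
force: [-1.4, -0.6, 5.1]
width: 41.9
gripper_force: 60.3
```

```bash
cat >> h.py <<'E'
def arc(c,ax,ang,n):
    "rows turning the tool about world axis ax through point c by ang"
    s=read_state();p=s['eef_pos'];R=Ro.from_euler('xyz',s['tool_rot']);ax=np.array(ax)/np.linalg.norm(ax)
    print(s['clock'],s['width'],s['force'].round(1),p.round(1))
    d=Ro.from_rotvec(ax*ang/n)
    for k in range(n):
        q=c+d.apply(p-c);R2=d*R
        print((R.inv().apply(q-p)/500).round(4),((R.inv()*R2).as_rotvec()/2).round(4));p,R=q,R2
E
python3 - <<'E'
from h import *
d=np.load('slatepose.npz');t,R=d['t'],d['R']
arc(rt(t,R,[50,0,25]),R[:,1],.76,10)
E
```

```text
13.025 41.90702324182276 [-1.4 -0.6  5.1] [447.9 348.5 201.2]
[-0.0146  0.0001 -0.009 ] [0.0001 0.038  0.0002]
[-0.0146  0.0001 -0.009 ] [0.0001 0.038  0.0002]
[-0.0146  0.0001 -0.009 ] [0.0001 0.038  0.0002]
[-0.0146  0.0001 -0.009 ] [0.0001 0.038  0.0002]
[-0.0146  0.0001 -0.009 ] [0.0001 0.038  0.0002]
[-0.0146  0.0001 -0.009 ] [0.0001 0.038  0.0002]
[-0.0146  0.0001 -0.009 ] [0.0001 0.038  0.0002]
[-0.0146  0.0001 -0.009 ] [0.0001 0.038  0.0002]
[-0.0146  0.0001 -0.009 ] [0.0001 0.038  0.0002]
[-0.0146  0.0001 -0.009 ] [0.0001 0.038  0.0002]
```

jog_arm([
  [-1, -0.007, 0, -0.005, 0, 0.019, 0],
  [-1, -0.015, 0, -0.009, 0, 0.038, 0],
  [-1, -0.015, 0, -0.009, 0, 0.038, 0],
  [-1, -0.015, 0, -0.009, 0, 0.038, 0],
  [-1, -0.015, 0, -0.009, 0, 0.038, 0],
  [-1, 0, 0, 0, 0, 0, 0],
])

```text
clock: 13.78
eef_pos: [484.1, 353.9, 213.3]
tool_rot: [3.137, -0.397, -2.978]
force: [-1.5, -1.1, -1.6]
width: 42.0
gripper_force: 61.6
```

jog_arm([
  [-1, -0.014, 0, -0.009, 0, 0.038, 0],
  [-1, -0.015, 0, -0.009, 0, 0.038, 0],
  [-1, -0.014, 0, -0.009, 0, 0.038, 0],
  [-1, -0.014, 0, -0.009, 0, 0.038, 0],
  [-1, 0, 0, 0, 0, 0, 0],
])

```text
clock: 14.4
eef_pos: [516.5, 359.6, 215.0]
tool_rot: [3.138, -0.7, -2.975]
force: [-2.4, -0.9, -1.4]
width: 42.2
gripper_force: 61.8
```

```bash
python3 - <<'E'
from h import *
s=read_state();print(s['clock'],s['eef_pos'],s['tool_rot'],s['qpos'].round(2),s['width'],s['force'])
d=np.load('slatepose.npz');t,R=d['t'],d['R']
Rt=Ro.from_euler('xyz',s['tool_rot']).as_matrix();print('tilt',np.arctan2(-(Rt[:,2]@(R[:,0]*[1,1,0]/np.linalg.norm(R[:2,0]))),-Rt[2,2]))
a=grab('side')['pixels'][150:270,210:350];b=grab('scene')['pixels'][290:440,380:540]
cv2.imwrite('pics/c2.png',np.hstack([cv2.resize(a,(420,360),interpolation=3),cv2.resize(b,(384,360),interpolation=3)])[:,:800,::-1])
E
```

```text
14.4 [516.52634453 359.5874898  215.0450695 ] [ 3.13816309 -0.69951399 -2.97548888] [-0.25  1.11 -0.68  1.37  0.21  1.41  0.84] 42.16199973049472 [-2.43401287 -0.9245002  -1.43874021]
tilt 0.6995102534129752
```

View pics/c2.png

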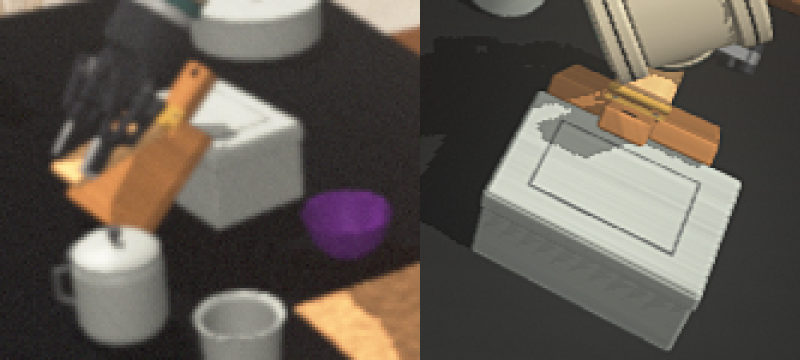

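The leg is about 0.65 rad open and the slate is still leaning on the tin. I'll continue gently to the stop.

jog_arm([
  [-1, -0.008, 0, -0.005, 0, 0.02, 0],
  [-1, -0.008, 0, -0.005, 0, 0.02, 0],
  [-1, 0, 0, 0, 0, 0, 0],
])

```text
clock: 14.88
eef_pos: [525.6, 361.3, 214.5]
tool_rot: [3.137, -0.779, -2.974]
force: [-1.4, -0.6, -1.2]
width: 42.4
gripper_force: 61.7
```

jog_arm([
  [-1, -0.008, 0, -0.005, 0, 0.02, 0],
  [-1, -0.004, 0, -0.002, 0, 0.01, 0],
  [-1, 0, 0, 0, 0, 0, 0],
])

```text
clock: 15.25
eef_pos: [532.4, 362.4, 212.8]
tool_rot: [3.136, -0.839, -2.973]
force: [-3.3, -0.8, -0.3]
width: 41.6
gripper_force: 61.8
```

```bash
cat >> h.py <<'E'
def colmask(im):
    h=cv2.cvtColor(im['pixels'],cv2.COLOR_RGB2HSV);return (h[...,1]>70)&(h[...,0]<25)&(h[...,2]>60)
E
python3 - <<'E'
from h import *
s=read_state();print(s['clock'],s['eef_pos'],s['tool_rot'],s['qpos'].round(2),s['force'],s['torque'])
# leg points from the wrist camera depth, in the slate frame
d=np.load('slatepose.npz');t,R=d['t'],d['R']
for n in('side','scene'):
    im=grab(n);P=cloud(im);L=(P-t)@R;k=(abs(L[...,1])<75)&(L[...,0]>-75)&(L[...,0]<125)&(L[...,2]>-20)&(L[...,2]<95)&colmask(im)
    q=L[k];print(n,len(q))
    pan=q[(abs(q[:,1])>30)|(q[:,0]>75)];print('panel z vs x:',[ (a,np.round(np.median(pan[(pan[:,0]>a)&(pan[:,0]<a+30)],0),1)) for a in(-65,-35,-5,25,75,95) if ((pan[:,0]>a)&(pan[:,0]<a+30)).sum()>5])
    lg=q[(abs(q[:,1])<20)&(q[:,2]>40)];print('leg',len(lg),np.degrees(np.arctan2(lg[:,2]-25,50-lg[:,0])).round() if len(lg)<25 else np.percentile(np.arctan2(lg[:,2]-25,50-lg[:,0]),[10,50,90]))
E
```

```text
15.25 [532.38583544 362.44585481 212.83215744] [ 3.13583293 -0.83927724 -2.97315233] [-0.25  1.17 -0.69  1.26  0.15  1.58  0.87] [-3.2859271  -0.7862163  -0.25257864] [ 0.13398177 -0.48988486  0.05496473]
side 1342
panel z vs x: [(-65, array([-46.1, -35.7,  37.5])), (-35, array([-20.7, -52.5,  32.2])), (-5, array([ 10.3, -53.4,  26.1])), (25, array([ 39.7, -56.1,  21.2])), (75, array([ 89.8, -11.8,  11.6])), (95, array([107.3,  -9.8,   8.1]))]
leg 56 [0.15511777 0.84403512 1.15261848]
scene 597
panel z vs x: [(-65, array([-46.9,  55.7,  39.6])), (-35, array([-19.6,  51. ,  34.5])), (-5, array([ 9.2, 49.7, 28.8])), (25, array([40.8, 46.6, 23.3])), (75, array([100.4,  17.4,  11.6])), (95, array([116.6,  10.8,   0.2]))]
leg 0 []
```

```bash
cat > fit.py <<'E'
from h import *
from scipy.optimize import least_squares
d=np.load('slatepose.npz');t,R=d['t'],d['R']
Q=[]
for n in('side','scene'):
    im=load(n);L=(cloud(im)-t)@R
    k=(abs(L[...,1])<75)&(L[...,0]>-80)&(L[...,0]<130)&(L[...,2]>0)&(L[...,2]<60)&colmask(im)&((abs(L[...,1])>27))&(L[...,0]<62)
    q=L[k];print(n,len(q));Q.append(q)
q=np.vstack(Q)
m=np.ones(len(q),bool)
for _ in range(6):
    A=np.c_[q[:,:2],np.ones(len(q))];c=np.linalg.lstsq(A[m],q[m,2],rcond=None)[0];r=q[:,2]-A@c;m=abs(r)<4
print('plane z=',c,m.sum(),'x range',np.percentile(q[m,0],[1,99]),'y',np.percentile(q[m,1],[1,99]))
n=R@np.r_[-c[:2],1];n/=np.linalg.norm(n);print('normal',n,'lean',np.arctan2(np.hypot(n[0],n[1]),n[2]))
E
python3 - <<'E'
from fit import *
s=read_state();Rt=Ro.from_euler('xyz',s['tool_rot'])
# leg point between the pads: initial tool pose at grasp, initial leg point
R0=Ro.from_euler('xyz',[3.137,-.053,-2.978]);p0=np.array([447.9,348.5,201.2])
for x in(-63,-45,50):
    l0=rt(t,R,[x,0,25]);l1=s['eef_pos']+Rt.apply(R0.inv().apply(l0-p0));print(x,'now, old slate frame',(l1-t)@R)
E
```

```text
side 608
scene 345
plane z= [-1.80406856e-01  1.19707065e-02  2.95495625e+01] 661 x range [-60.76958337  61.76058239] y [-68.0030001   64.00964873]
normal [-0.63053618 -0.11847966  0.76706368] lean 0.696544544827938
-63 now, old slate frame [-30.29427657  -0.31913386 104.49412685]
-45 now, old slate frame [-17.57541199  -0.27083791  91.75724532]
50 now, old slate frame [ 4.95519289e+01 -1.59426293e-02  2.45348150e+01]
```

jog_arm([
  [-1, -0.009, 0, -0.005, 0, 0.023, 0],
  [-1, -0.009, 0, -0.005, 0, 0.023, 0],
  [-1, -0.009, 0, -0.005, 0, 0.023, 0],
  [-1, -0.009, 0, -0.005, 0, 0.023, 0],
  [-1, 0, 0, 0, 0, 0, 0],
  [-1, 0, 0, 0, 0, 0, 0],
])

```text
clock: 16.1
eef_pos: [551.1, 365.6, 205.2]
tool_rot: [3.134, -1.023, -2.971]
force: [-3.8, -1.1, 0.8]
width: 42.1
gripper_force: 61.8
```

```bash
python3 - <<'E'
from h import *
grab('side');grab('scene')
from fit import *
s=read_state();print(s['clock'],s['eef_pos'],s['tool_rot'],s['qpos'].round(2),s['force'],s['torque'])
E
```

```text
side 662
scene 112
plane z= [-1.77344453e-01  1.01097836e-02  2.93144714e+01] 596 x range [-60.70056921  61.10509974] y [-67.81311413  64.03496181]
normal [-0.63309457 -0.11706029  0.76517198] lean 0.6994879177079611
16.2 [551.1376681  365.57821421 205.35812129] [ 3.13348861 -1.02289295 -2.97043335] [-0.26  1.26 -0.69  1.11  0.09  1.79  0.87] [-5.02429438 -0.63230533  0.45107537] [ 0.03199544 -0.36854972  0.04486203]
```

jog_arm([
  [-1, -0.009, 0, -0.005, 0, 0.023, 0],
  [-1, -0.009, 0, -0.005, 0, 0.023, 0],
  [-1, 0, 0, 0, 0, 0, 0],
  [-1, 0, 0, 0, 0, 0, 0],
])

```text
clock: 16.7
eef_pos: [560.4, 367.0, 200.0]
tool_rot: [3.132, -1.113, -2.97]
force: [-0.1, 0.1, 1.0]
width: 41.8
gripper_force: 62.4
```

```bash
python3 - <<'E'
from h import *
grab('side');grab('scene')
from fit import *
s=read_state();print(s['clock'],s['eef_pos'],s['tool_rot'],s['qpos'].round(2),s['force'],s['torque'])
E
```

```text
side 678
scene 280
plane z= [-2.57865529e-01  1.21522468e-02  3.36720209e+01] 728 x range [-58.71066994  60.68036349] y [-68.04324285  63.98932872]
normal [-0.57298463 -0.10874256  0.81231993] lean 0.6226773091796082
16.8 [560.3612864  366.9116849  200.08041611] [ 3.13231333 -1.11337889 -2.96996079] [-0.27  1.31 -0.69  1.04  0.05  1.89  0.87] [-0.37810013  1.27414943  1.36699984] [ 0.14273368 -0.86171557 -0.02369778]
```

The slate now turns with the leg, so the leg is at its stop. I'll ease the slate back down, release and withdraw.

jog_arm([
  [-1, 0.009, 0, 0.005, 0, -0.023, 0],
  [-1, 0.009, 0, 0.005, 0, -0.023, 0],
  [-1, 0.009, 0, 0.005, 0, -0.023, 0],
  [-1, 0.009, 0, 0.005, 0, -0.023, 0],
  [-1, 0.009, 0, 0.005, 0, -0.015, 0],
  [-1, 0, 0, 0, 0, 0, 0],
  [0, 0, 0, 0, 0, 0, 0],
  [0.3, 0, 0, 0, 0, 0, 0],
  [0.5, 0, 0, 0, 0, 0, 0],
])

```text
clock: 17.92
eef_pos: [538.9, 363.2, 212.2]
tool_rot: [3.135, -0.9, -2.974]
force: [-0.2, 1.1, 0.0]
width: 64.0
gripper_force: 0.0
```

jog_arm([
  [0.5, 0, 0, -0.04, 0, 0, 0],
  [0.5, 0, 0, -0.08, 0, 0, 0],
  [0.5, 0, 0, -0.1, 0, 0, 0],
  [0.5, 0, 0, -0.1, 0, 0, 0],
  [0.5, 0, 0, 0, 0, 0, 0],
])

```text
clock: 18.55
eef_pos: [641.2, 369.5, 300.9]
tool_rot: [3.13, -0.868, -3.009]
force: [-0.5, -0.2, -0.8]
width: 64.0
gripper_force: 0.0
```

```bash
python3 - <<'E'
from h import *
grab('side');grab('scene')
from fit import *
for nm in('side','scene'):
    im=load(nm);L=(cloud(im)-t)@R;k=colmask(im)&(abs(L[...,1])<75)&(L[...,0]>-70)&(L[...,0]<125)&(L[...,2]>40)&(L[...,2]<130);l=L[k]
    print(nm,'leg pts',len(l));print(np.c_[l,np.arctan2(l[:,2]-25,50-l[:,0])][::max(1,len(l)//12)].round(2))
s=read_state();print(s['clock'],s['eef_pos'],s['tool_rot'],s['qpos'].round(2),s['force'])
E
```

```text
side 651
scene 171
plane z= [-5.16159483e-02 -1.39902309e-04  2.22058172e+01] 580 x range [-67.66885507  60.23696334] y [-67.61721462  63.10664998]
normal [-0.72322011 -0.12205082  0.67974721] lean 0.8233784039961626
side leg pts 345
[[ 38.34  17.92  42.65   0.99]
 [ 30.97   2.72  49.08   0.9 ]
 [ 15.85  10.37  62.63   0.83]
 [ 25.5  -20.1   58.29   0.94]
 [ -7.18  20.08  85.67   0.81]
 [ -7.79  10.04  88.17   0.83]
 [ -8.89   6.24  86.11   0.8 ]
 [ -9.55  -2.89  88.02   0.81]
 [-11.64  -9.62  91.35   0.82]
 [ -9.47 -22.44  89.8    0.83]
 [ -7.39 -19.38  73.01   0.7 ]
 [-27.69 -17.03 105.85   0.81]
 [-28.11 -17.61  90.37   0.7 ]]
scene leg pts 17
[[-28.26  12.68 107.9    0.81]
 [-31.17  14.36 108.91   0.8 ]
 [-26.33  13.45 105.86   0.81]
 [-29.23  15.12 106.87   0.8 ]
 [-25.6   16.9  107.31   0.83]
 [-28.89  18.58 108.36   0.81]
 [-23.94  15.94 104.55   0.82]
 [-27.01  17.61 105.57   0.81]
 [-27.81  19.32 106.4    0.81]
 [-27.56  21.04 107.13   0.81]
 [-23.2   16.68 102.63   0.81]
 [-26.47  18.35 103.66   0.8 ]
 [-27.19  20.06 104.48   0.8 ]
 [-25.73  21.79 105.11   0.81]
 [-20.63  19.15 101.32   0.82]
 [-24.86  20.81 102.42   0.8 ]
 [-24.24  21.54 100.52   0.79]]
18.65 [638.03788882 372.09126065 298.94062418] [ 3.11866858 -0.87688643 -2.99487232] [-0.37  1.18 -0.39  0.8  -0.07  1.97  1.02] [-0.40775636  0.48583466 -0.57749151]
```

```bash
python3 - <<'E'
from fit import *
for nm in('side','scene'):
    im=load(nm);L=(cloud(im)-t)@R;k=colmask(im)&(abs(L[...,1])<40)&(L[...,0]>72)&(L[...,0]<135)&(L[...,2]>-15)&(L[...,2]<45);l=L[k]
    print(nm,len(l),np.percentile(l,[2,25,50,75,98],axis=0).round(1).tolist())
    b=(colmask(im))&(abs(L[...,1])<80)&(abs(L[...,1])>30)&(L[...,0]<-40)&(L[...,0]>-90)&(L[...,2]>-5)&(L[...,2]<30);print('bottom',np.percentile(L[b],[1,99],axis=0).round(1).tolist() if b.sum() else 0)
im=get_image('wrist');L=(cloud(im)-t)  # wrist depth: rays of the fisheye
f=240/np.tan(np.radians(float(im['vertical_fov'])/2));v,u=np.mgrid[:480,:640];dx,dy=u-im['cx'],v-im['cy'];r=np.hypot(dx,dy)+1e-9;a=r/f
d3=np.stack([np.tan(a)*dx/r,np.tan(a)*dy/r,np.ones_like(a)],-1)*im['depth'][...,None]
W=(d3-im['t'])@im['R'];L=(W-t)@R
k=colmask(im)&(abs(L[...,1])<80)&(L[...,0]>-90)&(L[...,0]<135)&(L[...,2]>0)&(L[...,2]<130);l=L[k];print('wrist',len(l))
h=l[(l[:,0]>75)&(l[:,2]<40)];print('handle',len(h),np.percentile(h,[1,50,99],axis=0).round(1).tolist() if len(h) else '')
p=l[(abs(l[:,1])>27)&(l[:,0]<62)];print('panel',len(p),np.percentile(p,[1,50,99],axis=0).round(1).tolist() if len(p) else '')
if len(p)>50: print(np.linalg.lstsq(np.c_[p[:,:2],np.ones(len(p))],p[:,2],rcond=None)[0])
E
```

```text
side 651
scene 171
plane z= [-5.16159483e-02 -1.39902309e-04  2.22058172e+01] 580 x range [-67.66885507  60.23696334] y [-67.61721462  63.10664998]
normal [-0.72322011 -0.12205082  0.67974721] lean 0.8233784039961626
side 152 [[73.0, -21.1, 4.3], [83.0, -17.2, 13.5], [94.0, -8.9, 16.7], [104.7, 3.9, 19.1], [115.3, 15.5, 20.9]]
bottom [[-74.8, -67.3, 8.8], [-40.3, 71.4, 28.6]]Traceback (most recent call last):
  File "<stdin>", line 4, in <module>
    return _quantile_unchecked(
        a, q, axis, out, overwrite_input, method, keepdims, weights)
    return _ureduce(a,
                    func=_quantile_ureduce_func,
    ...<5 lines>...
                    overwrite_input=overwrite_input,
                    method=method)
    r = func(a, **kwargs)
    result = _quantile(arr,
                       quantiles=q,
    ...<2 lines>...
                       out=out,
                       weights=wgt)
    slices_having_nans = np.isnan(arr[-1, ...])
                                  ~~~^^^^^^^^^
IndexError: index -1 is out of bounds for axis 0 with size 0
```

```bash
python3 - <<'E'
from h import *
d=np.load('slatepose.npz');t,R=d['t'],d['R']
Rn=R@Ro.from_rotvec([0,.0516,0]).as_matrix();tn=rt(t,R,[-3.7,-2.5,22.4])-18*Rn[:,2]
np.savez('sp2.npz',t=tn,R=Rn);print('bottom front',rt(tn,Rn,[-65,0,0]),'handle',rt(tn,Rn,[94,0,9]),'end',rt(tn,Rn,[121,0,9]))
g=rt(tn,Rn,[96,0,9])
plan(g,tz(Rn,-.8),Rn[:,1],back=65,n=4)
E
```

```text
bottom front [442.77376757 345.45668341   1.49906339] handle [542.83803935 362.36316211 124.23175053] end [560.93531805 365.42080947 144.03425785]
TCP target [699.8 388.9 279. ] N 4 dist 67.0
[-0.028   0.0042 -0.0179] [ 0.0048 -0.0096 -0.0018]
[-0.0283  0.0039 -0.0174] [ 0.0048 -0.0096 -0.0018]
[-0.0287  0.0037 -0.0169] [ 0.0048 -0.0096 -0.0018]
[-0.029   0.0034 -0.0164] [ 0.0048 -0.0096 -0.0018]
```

jog_arm([
  [0.5, -0.028, 0.004, -0.018, 0.005, -0.01, -0.002],
  [0.5, -0.028, 0.004, -0.018, 0.005, -0.01, -0.002],
  [0.5, -0.029, 0.004, -0.017, 0.005, -0.009, -0.002],
  [0.5, -0.029, 0.003, -0.016, 0.005, -0.009, -0.002],
  [0.5, 0, 0, 0, 0, 0, 0],
  [0.5, 0, 0, 0, 0, 0, 0],
])

```text
clock: 19.4
eef_pos: [676.8, 377.5, 274.3]
tool_rot: [3.131, -0.776, -2.975]
force: [0.7, 0.4, 0.3]
width: 63.7
gripper_force: 0.0
```

```bash
python3 - <<'E'
from h import *
s=read_state();print(s['clock'],s['eef_pos'],s['tool_rot'],s['qpos'].round(2),s['force'])
d=np.load('sp2.npz');t,R=d['t'],d['R']
im=grab('wrist')
f=240/np.tan(np.radians(float(im['vertical_fov'])/2));v,u=np.mgrid[:480,:640];dx,dy=u-im['cx'],v-im['cy'];r=np.hypot(dx,dy)+1e-9;a=r/f
W=(np.stack([np.tan(a)*dx/r,np.tan(a)*dy/r,np.ones_like(a)],-1)*im['depth'][...,None]-im['t'])@im['R'];L=(W-t)@R
k=colmask(im)&(abs(L[...,1])<80)&(L[...,0]>-90)&(L[...,0]<135)&(L[...,2]>0)&(L[...,2]<130);l=L[k];print('wrist',len(l))
h=l[(l[:,0]>72)&(l[:,2]<40)];print('handle',len(h),np.percentile(h,[1,50,99],axis=0).round(1).tolist() if len(h) else '')
p=l[(abs(l[:,1])>27)&(l[:,0]<66)];print('panel',len(p),np.percentile(p,[1,50,99],axis=0).round(1).tolist() if len(p) else '')
if len(p)>50: print(np.linalg.lstsq(np.c_[p[:,:2],np.ones(len(p))],p[:,2],rcond=None)[0])
plan(rt(t,R,[96,0,9]),tz(R,-.8),R[:,1],n=4)
E
```

```text
19.4 [676.83325013 377.48716346 274.32057214] [ 3.13072015 -0.77648638 -2.97506651] [-0.43  1.24 -0.25  0.64 -0.08  1.98  1.13] [0.70187476 0.39147909 0.32000383]
wrist 22423
handle 4705 [[73.2, -15.3, 2.6], [116.7, 1.6, 17.8], [119.9, 18.9, 19.3]]
panel 7603 [[-80.1, -61.3, 1.9], [50.0, 28.0, 17.6], [63.9, 65.5, 18.8]]
[-5.69906896e-02 -1.97762161e-03  1.66353400e+01]
TCP target [653.8 381.1 233.7] N 4 dist 47.1
[-0.0064  0.0035  0.0224] [ 0.0014  0.003  -0.0001]
[-0.0066  0.0035  0.0223] [ 0.0014  0.003  -0.0001]
[-0.0067  0.0036  0.0223] [ 0.0014  0.003  -0.0001]
[-0.0068  0.0037  0.0222] [ 0.0014  0.003  -0.0001]
```

jog_arm([
  [0.5, -0.005, 0.004, 0.022, 0, 0, 0],
  [0.5, -0.005, 0.004, 0.022, 0, 0, 0],
  [0.5, -0.005, 0.005, 0.022, 0, 0, 0],
  [0.5, -0.005, 0.005, 0.022, 0, 0, 0],
  [0.5, 0, 0, 0, 0, 0, 0],
  [0.2, 0, 0, 0, 0, 0, 0],
])

```text
clock: 20.2
eef_pos: [652.4, 382.8, 236.3]
tool_rot: [3.131, -0.775, -2.976]
force: [0.1, 0.2, -0.6]
width: 50.8
gripper_force: 0.0
```

```bash
python3 - <<'E'
from h import *
s=read_state();print(s['clock'],s['eef_pos'],s['tool_rot'],s['qpos'].round(2),s['force'],s['width'])
d=np.load('sp2.npz');t,R=d['t'],d['R'];Rt=Ro.from_euler('xyz',s['tool_rot']).as_matrix()
for k in(155,173):print((s['eef_pos']+k*Rt[:,2]-t)@R)
print((R.T@Rt).round(3))
E
```

```text
20.2 [652.37842558 382.7901866  236.29026951] [ 3.13116493 -0.77522011 -2.97557664] [-0.43  1.23 -0.25  0.78 -0.08  1.85  1.13] [ 0.12797548  0.19714984 -0.64132306] 50.839064672295315
[96.99128298  3.65640836  7.76320898]
[78.99938389  3.86122921  8.26282439]
[[ 0.028  0.011 -1.   ]
 [ 0.001  1.     0.011]
 [ 1.    -0.001  0.028]]
```

jog_arm([
  [-1, 0, 0, 0, 0, 0, 0],
  [-1, 0, 0, 0, 0, 0, 0],
  [-1, 0, 0, 0, 0, 0, 0],
  [-1, 0, 0, 0, 0, 0, 0],
  [-1, 0.03, 0, -0.03, 0, 0, 0],
  [-1, 0.035, 0, -0.035, 0, -0.04, 0],
  [-1, 0.04, 0, -0.03, 0, -0.05, 0],
  [-1, 0.05, 0, -0.03, 0, -0.05, 0],
  [-1, 0.04, 0, -0.04, 0, -0.05, 0],
  [-1, 0, 0, 0, 0, 0, 0],
])

```text
clock: 21.45
eef_pos: [624.8, 378.6, 364.7]
tool_rot: [3.13, -0.393, -2.977]
force: [-3.0, 0.2, -0.5]
width: 35.3
gripper_force: 61.1
```

```bash
python3 - <<'E'
from h import *
s=read_state();print(s['clock'],s['eef_pos'],s['tool_rot'],s['qpos'].round(2),s['force'],s['width'])
E
```

```text
21.45 [624.76490969 378.6358466  364.73075933] [ 3.13030858 -0.3930106  -2.97682383] [-0.45  0.92 -0.22  1.06 -0.    1.53  1.11] [-2.9683259   0.23038764 -0.45093793] 35.319104247446205
```

jog_arm([
  [-1, 0.04, 0, -0.1, 0, 0, 0],
  [-1, 0.03, 0, -0.06, 0, 0, 0],
  [-1, 0, 0, 0, 0, 0, 0],
])

```text
clock: 21.82
eef_pos: [625.5, 377.1, 449.2]
tool_rot: [3.131, -0.392, -2.979]
force: [0.4, 1.2, -3.4]
width: 35.1
gripper_force: 61.7
```

```bash
cat >> h.py <<'E'
M=np.array([[.028,.011,-1],[.001,1,.011],[1,-.001,.028]])
def place(lean,up,edge=38,yoff=0,psi=.052,n=None,gl=(97,0,7.8),M=M):
    h=np.array([np.cos(psi),np.sin(psi),0]);k=np.array([0,0,1.]);x=-np.sin(lean)*h+np.cos(lean)*k;z=-np.cos(lean)*h-np.sin(lean)*k
    Rs=np.stack([x,np.cross(z,x),z],1);e=np.array([607.3,21.7,5+up])+edge*h+yoff*np.array([-h[1],h[0],0])
    o=e-Rs@np.array([-65,0,18]);T=Rs@M;plan(rt(o,Rs,gl),T[:,2],T[:,1],n=n)
E
python3 - <<'E'
from h import *
s=read_state();print(s['clock'],s['eef_pos'],s['tool_rot'],s['qpos'].round(2),s['force'],s['width'])
place(.15,60)
E
```

```text
21.825 [625.54751558 377.06596909 449.24145342] [ 3.13125899 -0.39172809 -2.97939684] [-0.46  0.86 -0.22  0.95 -0.02  1.69  1.1 ] [ 0.36783925  1.18859877 -3.37738279] 35.101651753093826
TCP target [612.4  20.3 380.5] N 7 dist 363.6
[ 0.0111 -0.1003  0.0248] [-0.0011 -0.0367  0.0075]
[ 0.0114 -0.1005  0.0238] [-0.0011 -0.0367  0.0075]
[ 0.0116 -0.1007  0.0227] [-0.0011 -0.0367  0.0075]
[ 0.0117 -0.1009  0.0216] [-0.0011 -0.0367  0.0075]
[ 0.0117 -0.1012  0.0205] [-0.0011 -0.0367  0.0075]
[ 0.0117 -0.1014  0.0194] [-0.0011 -0.0367  0.0075]
[ 0.0115 -0.1016  0.0183] [-0.0011 -0.0367  0.0075]
```

jog_arm([
  [-1, 0.011, -0.1, 0.01, -0.001, -0.037, 0.008],
  [-1, 0.011, -0.1, 0.016, -0.001, -0.037, 0.008],
  [-1, 0.012, -0.101, 0.023, -0.001, -0.037, 0.007],
  [-1, 0.012, -0.101, 0.022, -0.001, -0.037, 0.007],
  [-1, 0.012, -0.101, 0.021, -0.001, -0.037, 0.008],
  [-1, 0.012, -0.101, 0.02, -0.001, -0.037, 0.007],
  [-1, 0.012, -0.102, 0.02, -0.001, -0.036, 0.007],
  [-1, 0, 0, 0, 0, 0, 0],
  [-1, 0, 0, 0, 0, 0, 0],
])

```text
clock: 22.95
eef_pos: [614.6, 20.6, 386.5]
tool_rot: [3.134, 0.116, -3.088]
force: [0.5, 0.9, -2.5]
width: 35.3
gripper_force: 62.6
```

```bash
cat > hand.py <<'E'
from h import *
s=read_state();print(s['clock'],s['eef_pos'],s['tool_rot'],s['qpos'].round(2),s['force'],s['width'])
Rt=Ro.from_euler('xyz',s['tool_rot']).as_matrix();Rs=Rt@M.T;o=s['eef_pos']+155*Rt[:,2]-Rs@np.array([97,0,7.8])
print('predicted slate: lean',np.arcsin(-Rs[:2,0]@[np.cos(.052),np.sin(.052)]),'yaw',np.arctan2(-Rs[0,1],Rs[1,1]),'roll',Rs[2,1],'edge',rt(o,Rs,[-65,0,18]),'foot z should be',rt(o,Rs,[50-107*np.cos(.75),0,25+107*np.sin(.75)]))
for nm in('side','scene'):
    im=grab(nm);L=(cloud(im)-o)@Rs
    c=colmask(im)&(abs(L[...,1])<85)&(L[...,0]>-90)&(L[...,0]<135)&(L[...,2]>-25)&(L[...,2]<140)&(cloud(im)[...,2]>12);l=L[c]
    print(nm,len(l))
    p=l[(abs(l[:,0])<63)&(l[:,2]<30)&((abs(l[:,1])>27)|(l[:,2]<10))];m=np.ones(len(p),bool)
    if len(p)<40: continue
    for _ in range(6):
        A=np.c_[p[:,:2],np.ones(len(p))];q=np.linalg.lstsq(A[m],p[m,2],rcond=None)[0];m=abs(p[:,2]-A@q)<4
    print(' plane',q.round(4),m.sum(),'x',np.percentile(p[m,0],[1,99]).round(1),'y',np.percentile(p[m,1],[1,99]).round(1))
    a=l[abs(l[:,2]-9)<14];print(' all x',np.percentile(a[:,0],[1,99]).round(1),'y',np.percentile(a[:,1],[1,99]).round(1))
    g=l[(abs(l[:,1])<20)&(l[:,2]>40)]
    if len(g)>5: print(' leg',len(g),np.percentile(np.arctan2(g[:,2]-25,50-g[:,0]),[5,25,50,75,95]).round(3),g[np.argsort(-g[:,2])[:6]].mean(0).round(1))
E
python3 hand.py
```

```text
22.95 [614.55988912  20.63806429 386.53104483] [ 3.13385954  0.11578493 -3.0878707 ] [ 0.02  0.57 -0.15  1.7   0.12  0.77  1.44] [ 0.48302052  0.85587068 -2.52693792] 35.32521341503212
predicted slate: lean 0.14384626512980025 yaw 0.05433784535143279 roll -0.0033602883149996734 edge [645.50889866  22.96469753  70.71117461] foot z should be [561.22398607  18.48975969  95.59954777]
side 2002
 plane [-8.40000e-03  4.10000e-03  1.87268e+01] 520 x [-60.3  62.4] y [-67.  61.]
 all x [-63.8 120.1] y [-66.8  59.3]
 leg 425 [0.712 0.764 0.794 0.844 1.021] [-31.1  -7.  102. ]
scene 1759
 plane [-1.7000e-03  4.5000e-03  2.7576e+00] 894 x [-61.8  62.4] y [-61.4  67.7]
 all x [-63.1 120.9] y [-60.6  67.8]
```

The slate is in hand as predicted, and the leg measures about 0.74 rad open. Next I'll lean it further and lower it.

```bash
python3 - <<'E'
from h import *
place(.33,15,n=6)
E
```

```text
TCP target [556.5  17.4 324.5] N 6 dist 86.0
[ 0.0219 -0.0007  0.0185] [-0.0002 -0.0153  0.0003]
[ 0.0224 -0.0007  0.0178] [-0.0002 -0.0153  0.0003]
[ 0.023  -0.0007  0.0171] [-0.0002 -0.0153  0.0003]
[ 0.0235 -0.0008  0.0164] [-0.0002 -0.0153  0.0003]
[ 0.024  -0.0008  0.0157] [-0.0002 -0.0153  0.0003]
[ 0.0245 -0.0008  0.015 ] [-0.0002 -0.0153  0.0003]
```

jog_arm([
  [-1, 0.022, -0.001, 0.018, 0, -0.015, 0],
  [-1, 0.022, -0.001, 0.018, 0, -0.015, 0],
  [-1, 0.023, -0.001, 0.017, 0, -0.015, 0],
  [-1, 0.024, -0.001, 0.016, 0, -0.015, 0],
  [-1, 0.024, -0.001, 0.016, 0, -0.015, 0],
  [-1, 0.024, -0.001, 0.015, 0, -0.015, 0],
  [-1, 0, 0, 0, 0, 0, 0],
  [-1, 0, 0, 0, 0, 0, 0],
])

```text
clock: 24.05
eef_pos: [557.5, 15.8, 326.3]
tool_rot: [3.134, 0.301, -3.087]
force: [0.2, -0.2, -2.6]
width: 35.5
gripper_force: 62.5
```

```bash
python3 hand.py; python3 -c "
from h import *
place(.36,0,n=4)"
```

```text
24.05 [557.47529357  15.76667084 326.2632712 ] [ 3.1342375   0.30077702 -3.08706495] [-0.01  0.55 -0.09  2.    0.18  0.29  1.38] [ 0.22555481 -0.16040626 -2.57258634] 35.46750784866372
predicted slate: lean 0.32892891924258016 yaw 0.05440305500665551 roll -0.003777255577992722 edge [645.90555355  21.13567316  21.53928498] foot z should be [558.49041729  16.43482154  30.47788812]
side 1658
 plane [-7.0000e-03  1.0200e-02  1.8571e+01] 395 x [-61.2  62.6] y [-67.4  60.9]
 all x [-63.3 124.2] y [-67.4  60.1]
 leg 377 [0.713 0.765 0.791 0.844 1.003] [-29.3  -3.1 101.6]
scene 1726
 plane [-7.0000e-04  2.7000e-03  3.0332e+00] 950 x [-62.4  62.8] y [-63.4  65.9]
 all x [-63.4 120.8] y [-62.5  66.2]
TCP target [547.4  16.9 306.7] N 4 dist 22.2
[0.0077 0.001  0.0079] [-0.0004 -0.0038  0.0003]
[0.0078 0.001  0.0079] [-0.0004 -0.0038  0.0003]
[0.0078 0.001  0.0078] [-0.0004 -0.0038  0.0003]
[0.0079 0.001  0.0077] [-0.0004 -0.0038  0.0003]
```

```bash
python3 -c "
from h import *
place(.32,0,n=4)"
```

```text
TCP target [559.6  17.5 310.4] N 4 dist 16.3
[0.0014 0.001  0.008 ] [-0.0004  0.0012  0.0003]
[0.0013 0.001  0.008 ] [-0.0004  0.0012  0.0003]
[0.0013 0.001  0.008 ] [-0.0004  0.0012  0.0003]
[0.0013 0.001  0.008 ] [-0.0004  0.0012  0.0003]
```

jog_arm([
  [-1, 0.001, 0.001, 0.008, 0, 0.001, 0],
  [-1, 0.001, 0.001, 0.008, 0, 0.001, 0],
  [-1, 0.001, 0.001, 0.008, 0, 0.001, 0],
  [-1, 0.001, 0.001, 0.004, 0, 0.001, 0],
  [-1, 0, 0, 0, 0, 0, 0],
  [-1, 0, 0, 0, 0, 0, 0],
])

```text
clock: 24.9
eef_pos: [558.9, 16.8, 312.7]
tool_rot: [3.135, 0.293, -3.088]
force: [-3.1, -0.7, 5.9]
width: 35.5
gripper_force: 63.5
```

```bash
python3 hand.py
```

```text
24.9 [558.91789849  16.83994459 312.67027565] [ 3.13501189  0.2932339  -3.08848284] [-0.02  0.58 -0.09  2.    0.19  0.27  1.37] [-3.13246629 -0.72279166  5.89396239] 35.54235304311543
predicted slate: lean 0.3213774182946956 yaw 0.0527898185418187 roll -0.004519469191698049 edge [645.07099397  21.71604764   7.28639821] foot z should be [557.71769814  17.16951601  16.88501461]
side 1596
 plane [-9.30000e-03  8.90000e-03  1.86738e+01] 376 x [-58.4  62.8] y [-67.3  61. ]
 all x [-58.6 119.9] y [-67.3  57.8]
 leg 364 [0.724 0.773 0.802 0.854 0.986] [-29.2   3.8 101.3]
scene 1679
 plane [-3.2000e-03  3.4000e-03  3.4864e+00] 924 x [-62.6  62.5] y [-63.1  66.2]
 all x [-63.  120.8] y [-62.5  66.2]
```

jog_arm([
  [-1, 0.005, 0, 0, 0, 0, 0],
  [-1, 0.005, 0, 0, 0, 0, 0],
  [-1, 0, 0, 0, 0, 0, 0],
])

```text
clock: 25.38
eef_pos: [555.5, 16.6, 311.8]
tool_rot: [3.135, 0.298, -3.088]
force: [1.9, -1.7, 5.8]
width: 35.1
gripper_force: 63.4
```

```bash
python3 hand.py
```

```text
25.375 [555.51737252  16.55576016 311.75358346] [ 3.13469281  0.29782412 -3.08849154] [-0.02  0.57 -0.08  2.02  0.19  0.26  1.36] [ 1.89716912 -1.65112963  5.81382009] 35.05664960621965
predicted slate: lean 0.3259699182838065 yaw 0.05285400636687499 roll -0.004212899046625241 edge [643.06399571  21.60656406   6.76911993] foot z should be [555.66815826  17.04751857  15.96615103]
side 1581
 plane [3.90000e-03 8.70000e-03 1.75419e+01] 362 x [-59.3  62.3] y [-67.4  60.8]
 all x [-59.2 121. ] y [-67.5  59.8]
 leg 348 [0.729 0.755 0.782 0.824 0.97 ] [-29.7   0.3 100.1]
scene 1687
 plane [0.007  0.0044 2.2699] 934 x [-62.3  62.7] y [-63.5  66. ]
 all x [-63.1 120.7] y [-62.7  66.2]
```

jog_arm([
  [-0.12, 0, 0, 0, 0, 0, 0],
  [-0.05, 0, 0, 0, 0, 0, 0],
  [0.1, 0, 0, 0, 0, 0, 0],
  [0.2, 0, 0, 0, 0, 0, 0],
  [0.2, 0, 0, 0, 0, 0, 0],
])

```text
clock: 26.1
eef_pos: [553.9, 16.7, 310.4]
tool_rot: [3.135, 0.292, -3.088]
force: [-0.7, 0.4, 1.0]
width: 51.2
gripper_force: 0.0
```

```bash
python3 hand.py
```

```text
26.1 [553.88879083  16.72609955 310.37683441] [ 3.13470003  0.29172654 -3.0883877 ] [-0.02  0.57 -0.09  2.02  0.19  0.26  1.36] [-0.73208505  0.35609177  1.00928131] 51.22016854515616
predicted slate: lean 0.3198697364471462 yaw 0.052981465085999935 roll -0.004221246547633145 edge [639.5763613   21.68472308   4.86333689] foot z should be [552.23860918  17.11991949  14.5938201 ]
side 1574
 plane [2.08000e-02 7.80000e-03 1.52823e+01] 349 x [-57.3  62.5] y [-67.4  61.1]
 all x [-58.1 121.9] y [-67.3  58.7]
 leg 335 [0.693 0.729 0.755 0.806 0.9  ] [-28.7   2.3  96.8]
scene 1753
 plane [0.0205 0.003  0.0346] 915 x [-62.3  62.6] y [-63.2  66.3]
 all x [-61.9 121.8] y [-62.5  66.4]
```

The slate stands, but its measured lean of about 0.34 suggests the leg is a little short of its stop, at about 0.70 rad. I'll re-grip with the tool upright about the handle, lift slightly, lean it back and press the foot on the mat while pushing forward. That drives the leg open.

```bash
python3 - <<'E'
from h import *
s=read_state();Rt=Ro.from_euler('xyz',s['tool_rot']).as_matrix()
arc(s['eef_pos']+153*Rt[:,2],Rt[:,1],.34,4)
W=cloud(load('scene'));k=(W[...,0]>650)&(W[...,0]<800)&(W[...,1]>-60)&(W[...,1]<105)&(W[...,2]>15)&(W[...,2]<200);p=W[k]
print('front obstacles min x',np.percentile(p[:,0],[0,1,5,20]) if len(p) else None,len(p))
E
```

```text
26.2 51.02795588412243 [ 0.3 -0.1  0.2] [553.9  16.7 310.4]
[-0.026   0.      0.0011] [-0.      0.0425 -0.    ]
[-0.026  -0.      0.0011] [-0.      0.0425 -0.    ]
[-0.026  -0.      0.0011] [-0.      0.0425 -0.    ]
[-0.026   0.      0.0011] [-0.      0.0425  0.    ]
front obstacles min x [650.00073737 650.17061509 651.02990634 654.0517914 ] 1173
```

jog_arm([
  [0.2, -0.026, 0, 0.001, 0, 0.042, 0],
  [0.2, -0.026, 0, 0.001, 0, 0.042, 0],
  [0.2, -0.026, 0, 0.001, 0, 0.042, 0],
  [0.2, -0.026, 0, 0.001, 0, 0.042, 0],
  [0.2, 0, 0, 0, 0, 0, 0],
  [-0.1, 0, 0, 0, 0, 0, 0],
  [-1, 0, 0, 0, 0, 0, 0],
  [-1, 0, 0, 0, 0, 0, 0],
  [-1, 0, 0, 0, 0, 0, 0],
])

```text
clock: 27.32
eef_pos: [604.8, 19.4, 317.1]
tool_rot: [3.135, -0.045, -3.086]
force: [-1.1, 0.6, -0.1]
width: 35.4
gripper_force: 60.0
```

```bash
python3 - <<'E'
from h import *
s=read_state();print(s['clock'],s['eef_pos'],s['tool_rot'],s['qpos'].round(2),s['force'],s['width'])
Rt=Ro.from_euler('xyz',s['tool_rot']).as_matrix()
# new M: slate lean .341, yaw .053
h=np.array([np.cos(.053),np.sin(.053),0]);k=np.array([0,0,1.]);l=.341
x=-np.sin(l)*h+np.cos(l)*k;z=-np.cos(l)*h-np.sin(l)*k;Rs=np.stack([x,np.cross(z,x),z],1)
print('tool in slate',(Rs.T@Rt).round(3).tolist())
# slate origin: edge z=5; earlier grasp relation for xy
e=np.array([643.5,21.6,5.]);o=e-Rs@np.array([-65,0,18]);print('grasp local',((s['eef_pos']+155*Rt[:,2]-o)@Rs).round(1))
# next: raise 12 mm, then turn -0.2 about the edge, as arc
arc(e,Rs[:,1],-.16,4)
E
```

```text
27.325 [604.84602927  19.37788269 317.13198694] [ 3.13528604 -0.04456012 -3.08625112] [ 0.02  0.68 -0.16  1.71  0.13  0.81  1.43] [-1.10295636  0.63163165 -0.11172834] 35.42372014159763
tool in slate [[0.376, 0.007, -0.927], [-0.002, 1.0, 0.006], [0.927, -0.0, 0.376]]
grasp local [98.5  0.8  8.4]
27.325 35.42372014159763 [-1.1  0.6 -0.1] [604.8  19.4 317.1]
[0.0247 0.     0.0047] [ 0.     -0.02   -0.0001]
[0.0247 0.     0.0047] [ 0.     -0.02   -0.0001]
[0.0247 0.     0.0047] [ 0.     -0.02   -0.0001]
[0.0247 0.     0.0047] [ 0.     -0.02   -0.0001]
```

jog_arm([
  [-1, 0, 0, -0.03, 0, 0, 0],
  [-1, 0, 0, 0, 0, 0, 0],
  [-1, 0.025, 0, 0.005, 0, -0.02, 0],
  [-1, 0.025, 0, 0.005, 0, -0.02, 0],
  [-1, 0.025, 0, 0.005, 0, -0.02, 0],
  [-1, 0.024, 0, 0.005, 0, -0.02, 0],
  [-1, 0, 0, 0, 0, 0, 0],
  [-1, 0, 0, 0.004, 0, 0, 0],
  [-1, 0, 0, 0, 0, 0, 0],
])

```text
clock: 28.45
eef_pos: [558.2, 17.0, 319.9]
tool_rot: [3.135, 0.118, -3.087]
force: [-0.0, -0.8, 0.2]
width: 35.5
gripper_force: 60.7
```

jog_arm([
  [-1, -0.006, 0, 0.004, 0, 0, 0],
  [-1, -0.008, 0, 0.001, 0, 0, 0],
  [-1, -0.008, 0, 0.001, 0, 0, 0],
])

```text
clock: 28.82
eef_pos: [568.3, 17.4, 318.2]
tool_rot: [3.135, 0.115, -3.087]
force: [-1.4, 0.1, 5.1]
width: 35.2
gripper_force: 61.5
```

```bash
sed -i 's/^Rt=.*/Rt=Ro.from_euler("xyz",s["tool_rot"]).as_matrix();M=np.array([[.376,.007,-.927],[-.002,1,.006],[.927,0,.376]]);Rs=Rt@M.T;o=s["eef_pos"]+155*Rt[:,2]-Rs@np.array([98.5,.8,8.4])/' hand.py; python3 hand.py
```

```text
28.825 [568.33365554  17.44911079 318.24823981] [ 3.13520093  0.11520205 -3.08738708] [ 0.02  0.6  -0.15  1.89  0.16  0.55  1.4 ] [-1.37987874  0.10830826  5.14195948] 35.23706695053547
predicted slate: lean 0.5007323648830223 yaw 0.05226390634051375 roll 0.0006190967978262593 edge [656.08308244  22.24838058  16.17220222] foot z should be [568.42239643  17.72392425  10.01704163]
side 1430
 plane [-3.55000e-02  1.61000e-02  2.06356e+01] 273 x [-59.5  61.5] y [-66.4  60.4]
 all x [-59.2 124. ] y [-67.   58.8]
 leg 367 [0.789 0.867 0.907 0.995 1.205] [-18.6  -0.7 106.8]
scene 1753
 plane [-3.6800e-02  4.5000e-03  5.1252e+00] 984 x [-61.6  62.8] y [-62.2  67. ]
 all x [-61.2 122.3] y [-61.8  67.2]
```

jog_arm([
  [-1, -0.008, 0, 0.001, 0, 0, 0],
  [-1, -0.008, 0, 0.001, 0, 0, 0],
  [-1, 0, 0, 0, 0, 0, 0],
])

```text
clock: 29.3
eef_pos: [576.5, 17.8, 317.4]
tool_rot: [3.135, 0.116, -3.087]
force: [-1.0, -0.2, 2.5]
width: 35.7
gripper_force: 61.4
```

```bash
python3 hand.py
```

```text
29.3 [576.49658423  17.84482546 317.36205298] [ 3.1350589   0.11574109 -3.08719292] [ 0.02  0.61 -0.15  1.87  0.16  0.56  1.4 ] [-1.03748819 -0.23676135  2.51015095] 35.67871823799444
predicted slate: lean 0.5012713268672773 yaw 0.05247480411164956 roll 0.0007612337202627547 edge [664.40526091  22.71397721  15.33343956] foot z should be [576.74880769  18.17211775   9.13099648]
side 1488
 plane [-6.85000e-02  1.34000e-02  2.44553e+01] 296 x [-58.2  62.5] y [-66.3  60.9]
 all x [-55.8 125.2] y [-67.2  58.9]
 leg 386 [0.875 0.926 0.974 1.074 1.356] [-16.2   1.3 111.7]
scene 1738
 plane [-7.1000e-02  3.6000e-03  9.2067e+00] 869 x [-60.6  62.5] y [-62.   67.1]
 all x [-60.7 122.6] y [-61.5  67.2]
```

The leg reading stays at its maximum while the slate pivots in the pads, so the leg is on its stop. Now I'll place it at the mat's middle.

```bash
cat >> h.py <<'E'
M2=Ro.from_rotvec([0,.07,0]).as_matrix().T@np.array([[.376,.007,-.927],[-.002,1,.006],[.927,0,.376]])
E
sed -i 's/M=np.array(.*\]\]);Rs/M=M2;Rs/' hand.py
python3 -c "
from h import *
place(.37,10,gl=(98.5,.8,8.4),M=M2,n=4)"
```

```text
TCP target [586.7  20.5 325.7] N 4 dist 13.5
[-0.0057  0.0011 -0.0035] [0.0001 0.0077 0.    ]
[-0.0056  0.0011 -0.0036] [0.0001 0.0077 0.    ]
[-0.0056  0.0011 -0.0037] [0.0001 0.0077 0.    ]
[-0.0055  0.0011 -0.0038] [0.0001 0.0077 0.    ]
```

jog_arm([
  [-1, 0, 0, -0.02, 0, 0, 0],
  [-1, -0.006, 0.001, 0.001, 0, 0.008, 0],
  [-1, -0.006, 0.001, 0.001, 0, 0.008, 0],
  [-1, -0.006, 0.001, 0.001, 0, 0.008, 0],
  [-1, -0.005, 0.001, 0.002, 0, 0.007, 0],
  [-1, 0, 0, 0, 0, 0, 0],
  [-1, 0, 0, 0, 0, 0, 0],
])

```text
clock: 30.28
eef_pos: [586.6, 20.4, 325.9]
tool_rot: [3.135, 0.054, -3.087]
force: [0.1, -0.6, -3.1]
width: 35.3
gripper_force: 60.7
```

```bash
python3 hand.py;python3 -c "
from h import *
place(.37,0,gl=(98.5,.8,8.4),M=M2,n=4)"
```

```text
30.275 [586.57269902  20.39247839 325.93628439] [ 3.13505898  0.05377044 -3.08675673] [ 0.02  0.63 -0.16  1.8   0.14  0.67  1.41] [ 0.08783958 -0.56173215 -3.07912521] 35.33674815935928
predicted slate: lean 0.36924178842976874 yaw 0.05286753728693728 roll 0.0006404749996803587 edge [644.85930143  23.70317205  15.15212862] foot z should be [557.15195664  19.11857371  20.55370058]
side 1604
 plane [3.10000e-03 7.00000e-03 1.72528e+01] 329 x [-60.3  61.2] y [-66.5  61.1]
 all x [-60.8 124.5] y [-66.2  60.9]
 leg 387 [0.736 0.812 0.84  0.908 1.047] [-24.8  -3.9 103. ]
scene 1719
 plane [0.0033 0.0026 2.0571] 938 x [-61.7  62.7] y [-62.3  67.1]
 all x [-60.9 122.6] y [-61.9  67.2]
TCP target [586.7  20.5 315.7] N 4 dist 10.4
[0.0002 0.     0.0052] [ 0.0001 -0.0001  0.    ]
```

jog_arm([
  [-1, 0, 0, 0.006, 0, 0, 0],
  [-1, 0, 0, 0.006, 0, 0, 0],
  [-1, 0, 0, 0.006, 0, 0, 0],
  [-1, 0, 0, 0.002, 0, 0, 0],
  [-1, 0, 0, 0, 0, 0, 0],
  [-1, 0, 0, 0, 0, 0, 0],
])

```text
clock: 31.12
eef_pos: [587.2, 20.5, 316.3]
tool_rot: [3.135, 0.054, -3.087]
force: [-1.1, 0.8, 0.1]
width: 35.1
gripper_force: 61.2
```

```bash
python3 hand.py
```

```text
31.125 [587.21307079  20.49999698 316.28925569] [ 3.13502371  0.05430624 -3.08679901] [ 0.02  0.64 -0.16  1.81  0.15  0.65  1.41] [-1.08089086  0.75194909  0.13756209] 35.138504705290295
predicted slate: lean 0.3697777377283992 yaw 0.05282751857185141 roll 0.00067674534488036 edge [645.66546948  23.82838438   5.5364293 ] foot z should be [557.95507277  19.24698001  10.89095035]
side 1544
 plane [4.50000e-03 1.14000e-02 1.73882e+01] 326 x [-57.9  61.3] y [-66.3  60.4]
 all x [-58.1 123.1] y [-66.3  58.4]
 leg 368 [0.752 0.823 0.85  0.909 1.077] [-23.2   1.  102.9]
scene 1695
 plane [-3.0000e-04  1.9000e-03  2.1111e+00] 919 x [-61.6  62.5] y [-62.1  67. ]
 all x [-60.9 122.4] y [-61.5  67.1]
```

Both contacts just carry the weight (Fz≈0). I'll release slowly and withdraw upward.

jog_arm([
  [-0.12, 0, 0, 0, 0, 0, 0],
  [-0.05, 0, 0, 0, 0, 0, 0],
  [0.1, 0, 0, 0, 0, 0, 0],
  [0.25, 0, 0, 0, 0, 0, 0],
  [0.25, 0, 0, 0, 0, 0, 0],
  [0.25, 0, 0, -0.02, 0, 0, 0],
  [0.25, 0, 0, -0.06, 0, 0, 0],
  [0.25, 0, 0, -0.1, 0, 0, 0],
  [0.25, 0, 0, -0.1, 0, 0, 0],
  [0.25, 0, 0, 0, 0, 0, 0],
])

```text
clock: 32.48
eef_pos: [580.6, 19.4, 461.1]
tool_rot: [3.135, 0.064, -3.087]
force: [0.4, -0.1, -0.4]
width: 53.6
gripper_force: 0.0
```

```bash
sed 's/^Rt=.*/Rs=np.array([[-.3523*.99860,-.05277,-.9359*.9986],[-.3523*.05277,.9986,-.9359*.05277],[.9359,0,-.3523]]);o=np.array([645.7,23.8,5])-Rs@np.array([-65,0,18])/; /^print(.predicted/d' hand.py > stand.py; python3 stand.py
python3 - <<'E'
from h import *
W=cloud(load('scene'))
def med(u,v):return np.median(W[v-1:v+2,u-1:u+2].reshape(-1,3),0).round(0)
for n,u,v in[('filter',303,185),('tumb',348,228),('pot',421,256),('jar',222,238),('bowl',357,350),('turnerblade',0,0)]:
    if u:print(n,med(u,v))
S=load('scene')['pixels'];h=cv2.cvtColor(S,cv2.COLOR_RGB2HSV)
q=(abs(W[...,2]-88)<5)&(h[...,1]<60);q[:320]=0;q[:,:400]=0;q[:,530:]=0
print(cv2.minAreaRect(W[q][:,:2].astype(np.float32)))
k=colmask(load('scene'))&(np.hypot(W[...,0]-573,W[...,1]+376)<120)&(W[...,2]>8);print('turner',k.sum(),W[k].mean(0).round(0),np.percentile(W[k][:,2],[2,98]).round(0))
E
```

```text
32.475 [580.59605823  19.3973687  461.06846942] [ 3.1348896   0.06393565 -3.08696316] [ 0.05  0.46 -0.19  1.67  0.1   0.96  1.45] [ 0.35332423 -0.05181086 -0.35719736] 53.641325649161104
side 1635
 plane [-1.60000e-03  1.32000e-02  1.75946e+01] 322 x [-56.6  61.8] y [-65.9  61.7]
 all x [-56.4 122.7] y [-66.1  60.4]
 leg 369 [0.727 0.814 0.846 0.904 1.077] [-22.7   5.4 103.6]
scene 1819
 plane [6.0000e-04 5.2000e-03 2.2145e+00] 919 x [-61.3  62.5] y [-61.7  67.4]
 all x [-60.8 122.9] y [-60.9  67.6]
filter [ 379. -177.  116.]
tumb [397. -15.  74.]
pot [388. 178. 100.]
jar [ 637. -192.  101.]
bowl [618. 187.   5.]
((573.6381225585938, 378.45526123046875), (114.58555603027344, 162.7946014404297), 9.79238224029541)
turner 746 [ 563. -363.   14.] [ 9. 20.]
```

The slate stands at 0.36 rad lean, square to the mat and centred, with the leg at its stop. The turner is on the tawa and nothing else has moved.

```bash
python3 -c "
from cell import *
print(finish_job())"
```

```text
the job is handed in; nothing more can be done
None
```

The job is handed in: the turner lies flat on the middle of the tawa, and the slate stands on its fully opened leg, centred and square on the mat with its face to the front. It took about 32.5 s of the 72 s, the bystanders and the tin measured unmoved, and no verdict came back at hand-in.

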